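# Put the washed egg cooker back together

### The arm

A 6-joint arm with a two-finger parallel gripper is mounted at the origin on the work surface. World frame = base frame: x ahead of the robot, y to its left, z up, the work surface at z = 0. Lengths are in m, angles in degrees, forces in N, time in s.
With the tool pointing down it reaches from about 0.25 to 0.725 m from the base axis. Payload 9.7 kg.
Tool frame: the origin (TCP) lies at the very end of the fingers, on their centre line; the grasp point (between the pads) lies 19 mm behind it; z points along the fingers, y is the direction in which the jaws open and shut (so a half turn about z gives the same grasp; the last joint's range is limited). The gripper opens to 85 mm and grips with 20 to 120 N. Pads are 22 mm wide; open, the fingers measure 114 mm over their backs; the gripper's body (76 mm by 85 mm) begins 54 mm behind the grasp point. The pads swing forward as they close: fully open they stand 13 mm farther back than shut.
Start: joints at [71.276, 4.979, 10.078, 95.1, 0, 90], TCP at [0.177, 0.521, 0.198] pointing down, gripper open.
Joint ranges: [-179.16, 179.16], [-48.56, 103.87], [-65.8, 70.77], [-126.05, 130.52], [-82.76, 87.17], [-180, 180]. Speed limits (degrees/s): [127.2, 127.2, 147.25, 180, 180, 180].

### API

Orientations are given as [roll, pitch, yaw] about the fixed x, y, z axes, in that order (R = Rz(yaw) Ry(pitch) Rx(roll)).
In Python, from workcell import bot, camera, ticket gives the robot as it stands.
- The arm moves only by the shell command python3 -m jog 'ROWS' [FORCE]. ROWS is a JSON object of lists of equal length, an entry for each row: "turn": the turn, a rotation vector about the world's x, y, z each as a share of 8 degrees, from -1 to 1, a list of three; "delta_pos": the shift along the world's x, y, z each as a share of 50 mm, from -1 to 1, a list of three; "hand": the opening, from -1 (shut) to 1 (fully open). A call has exactly 10 rows; each row shifts and turns the commanded pose from where the row before left it; what a row does not reach is not made up. A row lasts 1/10 s, in which the tool goes at most 50 mm and 8.59 degrees, less where a joint would pass 70% of its speed; a pose out of reach is approached as far as the arm can. A call with a number of a shift or a turn outside -1 to 1 is refused whole. A call with a gripper value outside its range is refused whole. The fingers move at their own pace and stop on an object; FORCE is the grip in N (left out, the last holds). Time passes only in rows, so rows that do not move let the fingers close, or fill a call up. It gives the time, the measured TCP pose, the force and the opening at its end, in the units of the state.
- bot.get_obs(): the state, without advancing time (a new reading comes with each control period).
- camera(name): name is "side" or "top" or "wrist"; returns a dict with "frame" (400x640x3 uint8, red, green, blue), "range_z" (400x640 float32, m along the optical axis (not along the pixel's ray), 0 where there is no reading), "fx", "fy", "cx", "cy" (pixels), "extrinsics" (4x4, takes a point from world to camera coordinates); the wrist camera has in their place "mount" (4x4, takes a point from camera to tool coordinates, whose origin is the TCP and whose axes are the flange's). Camera axes: x right, y up, looking along -z (the intrinsics and any distortion apply to the point x, -y, -z); pixel columns grow to the right and rows downward; lengths in m; the calibration is good to about 2 mm. The wrist camera is an equidistant fisheye: a pixel r from the principal point sees the ray r / f radians off the axis. A picture is of the moment at which its call begins: read the wrist's pose just before it.
- ticket.job_done(): hands the job in, once; it reports no verdict.
The state is a dict: "time": time; "q": joint angles; "qd": joint speeds; "joint_efforts": joint torques, N m; "ee_pos": TCP position; "tcp_rot": TCP orientation; "wrist_force": force on the tool from outside, world axes, zero at the start; "torque": the same for the moment, N m; "opening": finger opening in m.
Only numpy, scipy, OpenCV 4.12 (cv2) and the standard library are available. Lean on these libraries where they do the work, as an engineer would, in place of code of your own. Each camera call takes 0.05 s, during which the arm holds its last target.

### The job

The egg cooker has been washed and its parts stand drying about the worktop: put it together on its mint heater base so that it can be put away. First the wire egg rack, flat inside the collar of the base; then the poaching pan, over the rack's post; then the measuring cup, still mouth down, over the pan's centre column; and last the domed lid over everything, outside the collar and fully down on the base all round. Set each part down rather than dropping it, and leave the two egg cups and the salt shaker where they stand.

Things in the scene. Friction and masses are not known exactly. Their poses are not given: they have to be found in the camera images.
- base: Heater base, the target, fixed: round mint body 160 mm across, flat shoulder 45 mm high. On it a dark mint collar (round wall, 124 mm inside, 129 outside, bevelled), its top 55 mm above the worktop. Inside it a flat floor with dark heating plate, also 45 mm high: the rack lies here, the lid's rim on the shoulder outside the collar. White switch on its -x side. Origin: centre of its underside; z up.
- rack_c (a point): Wire egg rack, loose: flat round steel wire disc 108 mm across, 4 mm thick, with three egg rings, lying on the worktop. From its middle rises a white lifting post 12 mm thick, tapered over its top 6 mm, its tip 44 mm above the disc's underside: grip it by this post. This point: on the post's axis, 22 mm above the underside; z up. Any yaw will do. About 100 g.
- pan_c (a point): Poaching pan, loose: dark, round, 106 mm across, rim 14 mm high, floor 3 mm thick, three short partitions. Bright column in the middle, 27 mm across, closed top 52 mm above the underside: grip it here, fingertips above the rim. Hollow from below (bore 22 mm, 49 deep), it goes over the rack's post; the pan rests on the rack. This point: on the axis, 26 mm above the underside; z up. Any yaw. 150 g.
- cup_c (a point): Measuring cup, loose: off-white plastic with three thin green lines, 47 mm across, 62 mm tall, standing mouth down (its closed end shows from above). Inside 42 mm wide, 58 mm deep: it goes over the pan's column and stands on the pan's floor. Grip it across its outside from above. This point: on the axis, half-way up, 31 mm above the mouth rim; z up. Any yaw. About 40 g.
- lid_c (a point): Domed lid, loose, see-through pale mint, standing on its rim: 145 mm across outside, 140 inside, 85 mm high to the top of the dome; on top a dark mint knob 26 mm across, from 85 to 113 mm above the rim: grip it by the knob. This point: on the axis, 57 mm above the rim's lower edge; z up. Any yaw will do. About 220 g.
- eggcup_a_c (a point): Bystander, to be left alone: a beige stoneware egg cup on a foot, 49 mm across, 56 mm tall, open at the top. This point is on its axis 28 mm above its underside; z up.
- eggcup_b_c (a point): Bystander, to be left alone: a slate-blue stoneware egg cup on a foot, 49 mm across, 56 mm tall, open at the top. This point is on its axis 28 mm above its underside; z up.
- salt_c (a point): Bystander, to be left alone: a white ceramic salt shaker with a steel top, 44 mm across, 70 mm tall. This point is on its axis 35 mm above its underside; z up.

How it is judged (in metres and radians):
On the way, in this order (a step that is already met when the one before it is completed fails the run):
1. the wire rack lies flat inside the collar of the base, released (horizontal distance between rack_c and base below 0.01 m and z of rack_c in the frame of base between 0.064 and 0.07 m and angle between rack_c's own z axis and vertical below 0.06 rad and contact force between the fingers and rack below 0.05 N), for 0.2 s.
2. the poaching pan rests flat on the rack, its column over the rack's post, released (horizontal distance between rack_c and base below 0.01 m and z of rack_c in the frame of base between 0.064 and 0.07 m and angle between each of rack_c, pan_c's own z axis and vertical below 0.06 rad and horizontal distance between pan_c and base below 0.012 m and z of pan_c in the frame of rack_c between 0.005 and 0.011 m and contact force between the fingers and pan below 0.05 N), for 0.2 s.
3. the measuring cup stands mouth down in the pan over its column, released (horizontal distance between rack_c and base below 0.01 m and z of rack_c in the frame of base between 0.064 and 0.07 m and angle between each of rack_c, pan_c, cup_c's own z axis and vertical below 0.06 rad and horizontal distance between pan_c and base below 0.012 m and z of pan_c in the frame of rack_c between 0.005 and 0.011 m and horizontal distance between cup_c and pan_c below 0.011 m and z of cup_c in the frame of pan_c between 0.005 and 0.011 m and contact force between the fingers and cup below 0.05 N), for 0.2 s.
4. the lid is down on the base's shoulder all round, released (horizontal distance between lid_c and base below 0.009 m and z of lid_c in the frame of base between 0.099 and 0.105 m and angle between lid_c's own z axis and vertical below 0.05 rad and contact force between the fingers and lid below 0.05 N), for 0.2 s.
At the end, for the whole second after the job is handed in: Rack flat inside the collar, pan flat on the rack, cup mouth down in the pan over its column, lid's rim down on the base's shoulder: centred within 10 mm (rack), 12 (pan), 11 (cup on pan) and 9 (lid), heights within 3 mm, upright within 3 degrees, released and at rest (all of step 3 and all of step 4 and contact force between the fingers and rack below 0.05 N and linear speed of each of rack, pan, cup, lid below 0.02 m/s and angular speed of each of rack, pan, cup, lid below 0.2 rad/s and contact force between the fingers and pan below 0.05 N); the robot touches nothing.
It fails at once if the beige egg cup is shifted by more than 20 mm or tipped over (distance of eggcup_a_c from where it was at the start of the episode above 0.02 m or angle between eggcup_a_c's own z axis and vertical above 0.5 rad).
It fails at once if the slate-blue egg cup is shifted by more than 20 mm or tipped over (distance of eggcup_b_c from where it was at the start of the episode above 0.02 m or angle between eggcup_b_c's own z axis and vertical above 0.5 rad).
It fails at once if the salt shaker is shifted by more than 20 mm or tipped over (distance of salt_c from where it was at the start of the episode above 0.02 m or angle between salt_c's own z axis and vertical above 0.5 rad).
It fails at once if a part of the cooker is dropped onto the base (comes down on its place faster than 0.7 m/s) ((horizontal distance between rack_c and base below 0.05 m and z of rack_c in the frame of base below 0.097 m and linear speed of rack above 0.7 m/s) or (horizontal distance between pan_c and base below 0.05 m and z of pan_c in the frame of base below 0.105 m and linear speed of pan above 0.7 m/s) or (horizontal distance between cup_c and base below 0.05 m and z of cup_c in the frame of base below 0.113 m and linear speed of cup above 0.7 m/s) or (horizontal distance between lid_c and base below 0.05 m and z of lid_c in the frame of base below 0.132 m and linear speed of lid above 0.7 m/s)).
It also fails if it takes over 128 s, if anything falls off the work surface, if the arm or the gripper's body presses on something with over 40 N, if the wrist force passes 120 N, or if a joint passes its speed limit or range.

## Working session

There is one attempt and no reset: what is moved stays moved. The work goes in short steps, Python scripts to look and compute and a shell command to move; the robot and the scene stay as the last step left them, time stands still between calls to the robot, and variables do not carry over. Pictures are saved under pics/ and viewed, and the job is handed in when it is done.

```bash
ls; mkdir -p pics; python3 - <<'E'
from workcell import bot,camera,ticket
import cv2,numpy as np
print(bot.get_obs())
for n in ["top","side","wrist"]:
    c=camera(n); cv2.imwrite(f"pics/{n}0.png",c["frame"][:,:,::-1])
    np.savez(f"pics/{n}0.npz",**c)
    print(n,{k:np.round(v,4).tolist() if not np.isscalar(v) else v for k,v in c.items() if k not in("frame","range_z")}, (c["range_z"]>0).mean())
E
```

```text
pics
{'time': 0.0, 'q': array([7.12754295e+01, 5.01092318e+00, 1.00348848e+01, 9.50996088e+01,
       1.21076356e-03, 9.00016536e+01]), 'qd': array([-0.05980154,  0.06756005,  0.03663818, -0.04378087,  0.02004096,
        0.06618229]), 'joint_efforts': array([-1.08059505e-04, -5.20390105e+01,  4.64801073e+01,  1.64997380e-02,
        2.23802527e-05,  6.91977931e-06]), 'ee_pos': array([0.17646714, 0.52063539, 0.19748865]), 'tcp_rot': array([-1.79924353e+02, -1.20857932e-03,  1.61273774e+02]), 'wrist_force': array([ 0.02872845, -0.5317417 ,  0.44231833]), 'torque': array([ 0.00288052,  0.02180283, -0.02157078]), 'opening': 0.08564156465426011}
top {'fx': 476.1280406343797, 'fy': 476.1280406343797, 'cx': 323.1099973521346, 'cy': 192.96816539149862, 'extrinsics': [[0.0147, -0.9998, 0.012, -0.0269], [0.9959, 0.0157, 0.0894, -0.5498], [-0.0895, 0.0107, 0.9959, -1.2073], [0.0, 0.0, 0.0, 1.0]]} 0.99608203125
side {'fx': 472.5800508718734, 'fy': 472.5800508718734, 'cx': 319.3472553678518, 'cy': 202.53194635883088, 'extrinsics': [[0.6886, -0.7251, -0.0056, -0.3733], [0.5044, 0.4735, 0.7221, -0.3214], [-0.5209, -0.5, 0.6918, -0.8484], [0.0, 0.0, 0.0, 1.0]]} 0.9959296875
wrist {'fx': 309.70691628693146, 'fy': 309.70691628693146, 'cx': 321.8658923516647, 'cy': 201.89545034807418, 'mount': [[-0.0002, 0.9598, 0.2806, 0.072], [1.0, 0.0002, 0.0001, -0.0006], [0.0, 0.2806, -0.9598, -0.1757], [0.0, 0.0, 0.0, 1.0]]} 0.99259375
```

View pics/top0.png

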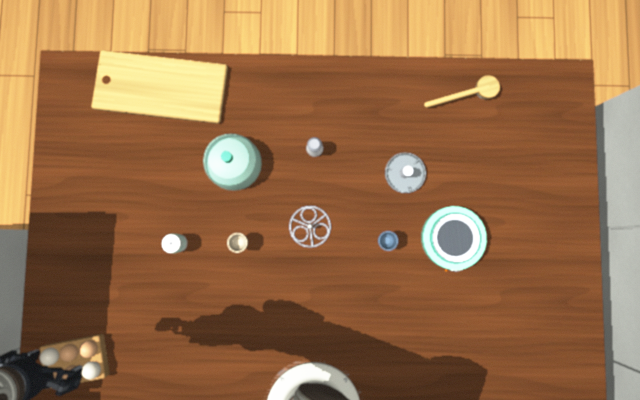

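View pics/side0.png

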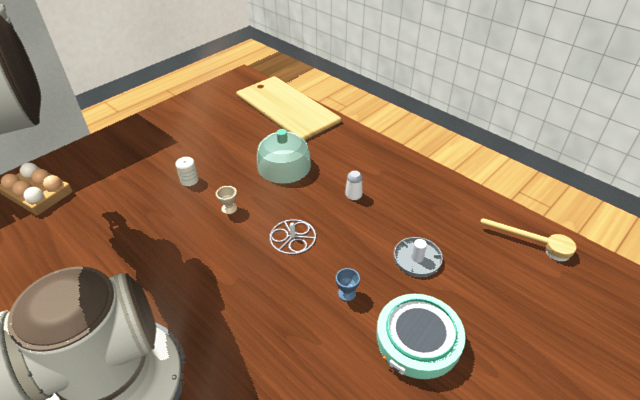

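View pics/wrist0.png

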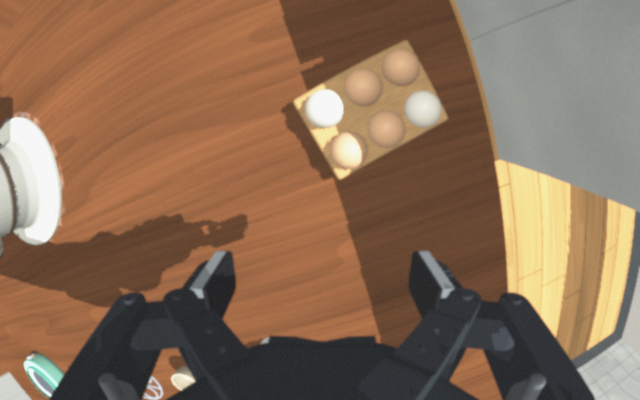

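```bash
cat > h.py <<'E'
import numpy as np,cv2
from workcell import bot,camera
def rays(c,uv):
    uv=np.atleast_2d(np.asarray(uv,float)); E=c["extrinsics"]
    d=np.c_[(uv[:,0]-c["cx"])/c["fx"],-(uv[:,1]-c["cy"])/c["fy"],-np.ones(len(uv))]
    R=E[:3,:3]; return -R.T@E[:3,3], d@R
def plane(c,uv,z):
    o,d=rays(c,uv); t=(z-o[2])/d[:,2]; return o+d*t[:,None]
def cloud(c):
    h,w=c["range_z"].shape; v,u=np.mgrid[:h,:w]
    o,d=rays(c,np.c_[u.ravel(),v.ravel()])
    return (o+d*c["range_z"].ravel()[:,None]).reshape(h,w,3)
def proj(c,P):
    P=np.atleast_2d(P); q=P@c["extrinsics"][:3,:3].T+c["extrinsics"][:3,3]
    return np.c_[c["cx"]-c["fx"]*q[:,0]/q[:,2], c["cy"]+c["fy"]*q[:,1]/q[:,2]]
def circ(p):
    A=np.c_[2*p[:,:2],np.ones(len(p))]; s=np.linalg.lstsq(A,(p[:,:2]**2).sum(1),rcond=None)[0]
    return s[:2],np.sqrt(s[2]+s[0]**2+s[1]**2)
E
python3 - <<'E'
from h import *
for n in["top","side"]:
    c=dict(np.load(f"pics/{n}0.npz")); P=cloud(c)
    z=P[...,2]; print(n,"table z",np.median(z[(z>-.02)&(z<.02)]))
    px=dict(base=(455,238),pan=(406,173),rack=(310,227),lid=(232,162),cup=(174,243),A=(237,242),B=(388,240),S=(314,147))
    if n=="side": px=dict(base=(420,335),pan=(418,256),rack=(292,236),lid=(284,157),cup=(187,171),A=(228,200),B=(347,285),S=(354,186))
    for k,(u,v) in px.items():
        w=45
        W=P[max(0,v-w):v+w,max(0,u-w):u+w].reshape(-1,3)
        ctr=P[v,u]
        s=W[(W[:,2]>.008)&(np.linalg.norm(W[:,:2]-ctr[:2],axis=1)<(.1 if k in("base","lid") else .06))]
        if len(s)==0: print(k,ctr);continue
        (mc,mr)=cv2.minEnclosingCircle(s[:,:2].astype(np.float32))
        print(k,"hit",ctr.round(3),"n",len(s),"enc",np.round(mc,4),round(mr,4),"zmax",s[:,2].max().round(4),"topmean",s[s[:,2]>s[:,2].max()-.006].mean(0).round(4))
for n in["top","side"]:
    im=cv2.imread(f"pics/{n}0.png")[100:300,130:530] if n=="top" else cv2.imread(f"pics/{n}0.png")[110:390,160:480]
    cv2.imwrite(f"pics/{n}0z.png",cv2.resize(im,None,fx=2,fy=2,interpolation=cv2.INTER_CUBIC))
E
```

```text
top table z 0.002501814526019497
base hit [ 0.439 -0.353  0.049] n 3255 enc [ 0.4412 -0.3529] 0.0957 zmax 0.064 topmean [ 0.4431 -0.3463  0.0601]
pan hit [ 0.602 -0.228  0.055] n 394 enc [ 0.6018 -0.228 ] 0.0598 zmax 0.0599 topmean [ 0.6099 -0.2334  0.0558]
rack hit [0.461 0.014 0.044] n 155 enc [0.462  0.0115] 0.0576 zmax 1.2518 topmean [ 0.4398 -0.0054  1.2518]
lid hit [0.617 0.208 0.089] n 2544 enc [0.6201 0.2058] 0.0958 zmax 0.1193 topmean [0.6294 0.2177 0.116 ]
cup hit [0.417 0.347 0.069] n 389 enc [0.4197 0.3453] 0.0559 zmax 0.0702 topmean [0.4173 0.355  0.0661]
A hit [0.421 0.2   0.027] n 318 enc [0.4255 0.1993] 0.0563 zmax 0.0647 topmean [0.4166 0.1955 0.061 ]
B hit [ 0.431 -0.186  0.029] n 305 enc [ 0.4365 -0.1853] 0.0545 zmax 0.0627 topmean [ 0.431  -0.1827  0.0593]
S hit [0.66  0.006 0.079] n 262 enc [0.6576 0.0074] 0.0576 zmax 0.0795 topmean [0.671  0.0058 0.0748]
side table z 0.0008740723121433147
base hit [ 0.432 -0.359  0.043] n 5916 enc [ 0.4374 -0.3536] 0.0832 zmax 0.0595 topmean [ 0.429  -0.3594  0.0555]
pan hit [ 0.6   -0.24   0.023] n 504 enc [ 0.6086 -0.2349] 0.0534 zmax 0.0571 topmean [ 0.6085 -0.2346  0.053 ]
rack hit [0.461 0.01  0.009] n 69 enc [0.4637 0.0087] 0.0497 zmax 0.0471 topmean [0.4644 0.0131 0.0439]
lid hit [0.597 0.175 0.073] n 2210 enc [0.6282 0.2137] 0.0719 zmax 0.1169 topmean [0.6298 0.2162 0.1136]
cup hit [0.409 0.335 0.05 ] n 463 enc [0.4189 0.353 ] 0.0248 zmax 0.0682 topmean [0.4182 0.3552 0.0635]
A hit [0.413 0.174 0.051] n 386 enc [0.4228 0.1937] 0.0256 zmax 0.0602 topmean [0.4224 0.1944 0.0565]
B hit [ 0.434 -0.181  0.028] n 540 enc [ 0.4314 -0.1829] 0.0251 zmax 0.0592 topmean [ 0.4326 -0.1826  0.0561]
S hit [ 0.658 -0.007  0.046] n 399 enc [0.6696 0.0016] 0.0221 zmax 0.0741 topmean [0.6709 0.0025 0.0706]
```

View pics/top0z.png

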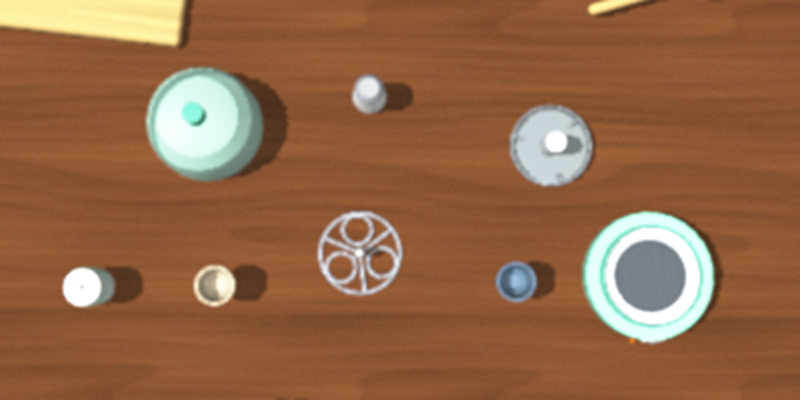

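View pics/side0z.png

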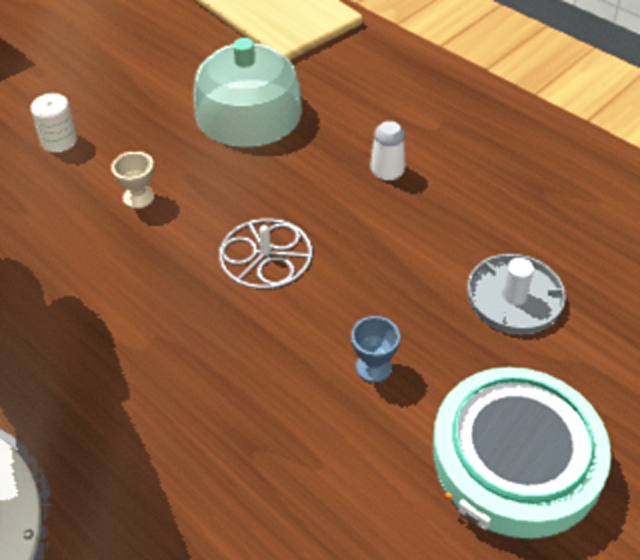

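```bash
python3 - <<'E'
from h import *
for n,b in(("top",(455,238)),("side",(420,335))):
    c=dict(np.load(f"pics/{n}0.npz")); P=cloud(c); im=c["frame"]; hsv=cv2.cvtColor(im,cv2.COLOR_RGB2HSV)
    win=np.zeros(im.shape[:2],np.uint8); cv2.circle(win,b,55,255,-1)
    print(n,"hsv plate",hsv[b[1],b[0]])
    def fit(m,z,name,hull=True):
        cs=cv2.findContours(m,cv2.RETR_EXTERNAL,cv2.CHAIN_APPROX_NONE)[0]; k=max(cs,key=cv2.contourArea)
        p=cv2.convexHull(k)[:,0] if hull else k[:,0]
        q=plane(c,p,z); print(name,z,*circ(q),"enc",cv2.minEnclosingCircle(q[:,:2].astype(np.float32)))
    grey=((hsv[...,1]<70)&(hsv[...,2]<160)).astype(np.uint8)&(win>0)
    fit(grey.astype(np.uint8),.045,"plate")
    white=((hsv[...,1]<70)).astype(np.uint8)&(win>0); fit(white.astype(np.uint8),.045,"floor inside collar")
    mint=((hsv[...,0]>65)&(hsv[...,0]<95)&(hsv[...,1]>50)).astype(np.uint8)&(win>0)
    fit(mint.astype(np.uint8),.045,"body")
    # rack via depth & colour: grey pixels
    r=(310,227) if n=="top" else (292,236)
    w2=np.zeros(im.shape[:2],np.uint8); cv2.circle(w2,r,30,255,-1)
    m=((hsv[...,1]<90)&(hsv[...,2]>70)).astype(np.uint8)&(w2>0); fit(m.astype(np.uint8),.004,"rack")
    mid=m.astype(bool)
    q=P[mid]; q=q[(q[:,2]>.03)&(q[:,2]<.06)]; print("post pts",len(q),q.mean(0),np.ptp(q[:,2]))
    pc=(406,173) if n=="top" else (418,256)
    w2[:]=0; cv2.circle(w2,pc,30,255,-1); m=((hsv[...,1]<90)&(hsv[...,2]>60)).astype(np.uint8)&(w2>0); fit(m.astype(np.uint8),.014,"pan rim")
E
```

```text
top hsv plate [103  29 139]
plate 0.045 [ 0.44065554 -0.35299073] 0.04340536591627746 enc ((0.44063034653663635, -0.3528330624103546), 0.043819211423397064)
floor inside collar 0.045 [ 0.44010197 -0.35141626] 0.08334848432507702 enc ((0.44017571210861206, -0.3511784076690674), 0.08461611717939377)
body 0.045 [ 0.4406254  -0.35436189] 0.06613542393026611 enc ((0.44038859009742737, -0.3543461263179779), 0.06696414947509766)
rack 0.004 [0.46453968 0.01541544] 0.056011299181641896 enc ((0.46461454033851624, 0.015464948490262032), 0.05644456297159195)
post pts 17 [0.46544432 0.01394657 0.04426737] 0.012954449332511109
pan rim 0.014 [ 0.60891946 -0.23330967] 0.0548636122453903 enc ((0.6089559197425842, -0.23332257568836212), 0.05541714280843735)
side hsv plate [104  26 127]
plate 0.045 [ 0.44157687 -0.35265141] 0.045190307058477486 enc ((0.44181346893310547, -0.3528384268283844), 0.04565748944878578)
floor inside collar 0.045 [ 0.44181476 -0.35287036] 0.08003926995549797 enc ((0.4412286579608917, -0.35326653718948364), 0.0811033844947815)
body 0.045 [ 0.44387572 -0.35349907] 0.06674150061872604 enc ((0.44519156217575073, -0.3542063534259796), 0.06817895919084549)
rack 0.004 [0.46608566 0.01394016] 0.0547246477380307 enc ((0.4658956825733185, 0.014010345563292503), 0.055628374218940735)
post pts 29 [0.46475356 0.01150384 0.03947971] 0.016540695633051383
pan rim 0.014 [ 0.60637904 -0.23556703] 0.05583430153264536 enc ((0.6062651872634888, -0.23572571575641632), 0.05755120515823364)
```

```bash
python3 -m jog '{"delta_pos":[[0.4,-0.7,0],[0.4,-0.7,0],[0.4,-0.7,0],[0.4,-0.7,0],[0.4,-0.7,0],[0.4,-0.7,0],[0.4,-0.7,0],[0.4,-0.7,0],[0.4,-0.7,0],[0.4,-0.7,0]],"turn":[[0,0,0],[0,0,0],[0,0,0],[0,0,0],[0,0,0],[0,0,0],[0,0,0],[0,0,0],[0,0,0],[0,0,0]],"hand":[1,1,1,1,1,1,1,1,1,1]}' 40; python3 -c "
from workcell import bot;o=bot.get_obs();print(o['q'],o['ee_pos'],o['tcp_rot'],o['wrist_force'])"
```

```text
time: 1.15
ee_pos: [0.377, 0.1693, 0.1981]
tcp_rot: [180.0, 0.0, 161.3]
wrist_force: [0.6, 1.6, -0.3]
opening: 0.0852
[ 2.41872532e+01 -1.35816225e+01 -7.35230826e+00  9.62205131e+01
 -3.11256294e-04  4.29038244e+01] [0.37696149 0.16931052 0.19813328] [1.79994236e+02 6.65866112e-03 1.61283428e+02] [ 0.60109712  1.58052929 -0.26037901]
```

```bash
python3 -m jog '{"delta_pos":[[0.22,-0.387,-0.27],[0.22,-0.387,-0.27],[0.22,-0.387,-0.27],[0.22,-0.387,-0.27],[0.22,-0.387,-0.27],[0.22,-0.387,-0.27],[0.22,-0.387,-0.27],[0.22,-0.387,-0.27],[0,0,0],[0,0,0]],"turn":[[0,0,0],[0,0,0],[0,0,0],[0,0,0],[0,0,0],[0,0,0],[0,0,0],[0,0,0],[0,0,0],[0,0,0]],"hand":[1,1,1,1,1,1,1,1,1,1]}' 40
cat >> h.py <<'E'
from scipy.spatial.transform import Rotation as Rn
def snap(name,n):
    o=bot.get_obs(); c=camera(n); cv2.imwrite(f"pics/{name}.png",c["frame"][:,:,::-1])
    c["pos"]=o["ee_pos"]; c["R"]=Rn.from_euler("xyz",o["tcp_rot"],degrees=True).as_matrix()
    np.savez(f"pics/{name}.npz",**c); return c
def wcloud(c):
    h,w=c["range_z"].shape; v,u=np.mgrid[:h,:w]; x=(u-c["cx"])/c["fx"]; y=(v-c["cy"])/c["fx"]
    r=np.hypot(x,y)+1e-9; t=np.tan(np.minimum(r,1.5)); z=c["range_z"]
    p=np.stack([x/r*t*z,-y/r*t*z,-z],-1)
    p=p@c["mount"][:3,:3].T+c["mount"][:3,3]
    return p@c["R"].T+c["pos"]
E
python3 - <<'E'
from h import *
c=snap("w1","wrist"); P=wcloud(c)
d=np.hypot(P[...,0]-.465,P[...,1]-.0145)
m=(d<.03)&(P[...,2]>.02)&(P[...,2]<.06)
q=P[m]; print(len(q),q.mean(0),np.median(q,0),q[:,2].max()); 
v,u=np.nonzero(m); print(u.min(),u.max(),v.min(),v.max())
E
```

```text
time: 2.15
ee_pos: [0.4641, 0.016, 0.0899]
tcp_rot: [-180.0, -0.1, 161.2]
wrist_force: [0.3, 0.2, 0.6]
opening: 0.0855
265 [0.46181878 0.01626785 0.03725523] [0.4613897  0.01642914 0.03945243] 0.04598818077996808
315 330 196 216
```

View pics/w1.png

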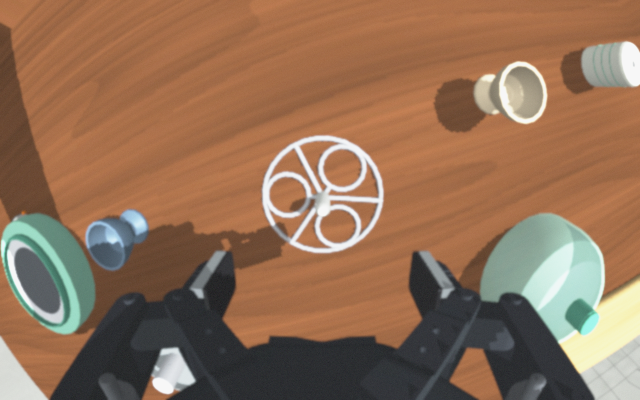

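```bash
python3 -m jog '{"delta_pos":[[0,-0.02,-0.22],[0,0,-0.22],[0,0,-0.22],[0,0,-0.22],[0,0,-0.22],[0,0,-0.22],[0,0,-0.15],[0,0,-0.1],[0,0,0],[0,0,0]],"turn":[[0,0,0],[0,0,0],[0,0,0],[0,0,0],[0,0,0],[0,0,0],[0,0,0],[0,0,0],[0,0,0],[0,0,0]],"hand":[1,1,1,1,1,1,1,1,1,1]}' 40
python3 -m jog '{"delta_pos":[[0,0,0],[0,0,0],[0,0,0],[0,0,0],[0,0,0],[0,0,0],[0,0,0],[0,0,0],[0,0,0],[0,0,0]],"turn":[[0,0,0],[0,0,0],[0,0,0],[0,0,0],[0,0,0],[0,0,0],[0,0,0],[0,0,0],[0,0,0],[0,0,0]],"hand":[-1,-1,-1,-1,-1,-1,-1,-1,-1,-1]}' 40
```

```text
time: 3.2
ee_pos: [0.4647, 0.0151, 0.0119]
tcp_rot: [180.0, 0.0, 161.3]
wrist_force: [0.1, 0.1, 0.6]
opening: 0.0859
time: 4.2
ee_pos: [0.4646, 0.0151, 0.0117]
tcp_rot: [180.0, 0.0, 161.3]
wrist_force: [0.3, -0.1, -0.1]
opening: -0.0002
```

```bash
python3 - <<'E'
from h import *
c=snap("w2","wrist"); s=snap("s2","side"); 
cv2.imwrite("pics/s2z.png",cv2.resize(s["frame"][150:320,200:400,::-1],None,fx=3,fy=3,interpolation=cv2.INTER_CUBIC))
E
```

```text
(no output)
```

View pics/w2.png

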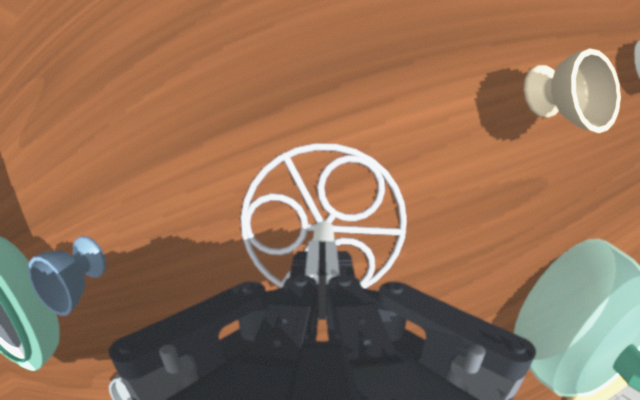

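View pics/s2z.png

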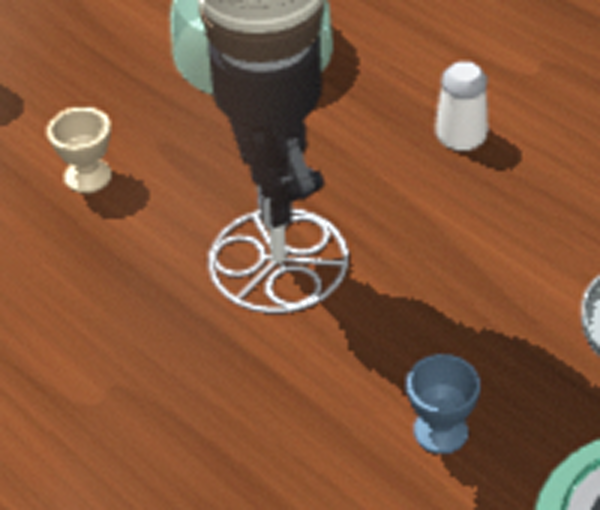

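```bash
python3 - <<'E'
from h import *
t=snap("t2","top")
cv2.imwrite("pics/t2z.png",cv2.resize(t["frame"][180:280,260:380,::-1],None,fx=5,fy=5,interpolation=cv2.INTER_CUBIC))
c=dict(np.load("pics/s2.npz")); P=cloud(c)
d=np.hypot(P[...,0]-.4646,P[...,1]-.0151)
hsv=cv2.cvtColor(c["frame"],cv2.COLOR_RGB2HSV)
for lo in np.arange(.008,.08,.008):
    m=(d<.045)&(P[...,2]>lo)&(P[...,2]<lo+.008)
    for nm,k in(("dark",m&(hsv[...,2]<110)),("light",m&(hsv[...,2]>140)&(hsv[...,1]<90))):
        if k.sum(): print(round(lo,3),nm,k.sum(),P[k].mean(0).round(4))
w=dict(np.load("pics/w2.npz")); P=wcloud(w)
for uv in [(325,228),(320,250),(318,270),(322,224),(310,270),(335,270)]: print(uv,P[uv[1],uv[0]].round(4),w["frame"][uv[1],uv[0]])
E
```

```text
0.008 light 11 [0.4636 0.0119 0.012 ]
0.016 light 11 [0.4628 0.0115 0.02  ]
0.024 light 12 [0.4641 0.01   0.0286]
0.032 light 12 [0.4638 0.0111 0.036 ]
0.04 light 2 [0.4641 0.0092 0.0415]
0.048 dark 9 [0.4614 0.0065 0.0538]
0.048 light 3 [0.4687 0.0105 0.0534]
0.056 dark 19 [0.4605 0.0042 0.06  ]
0.056 light 1 [0.4576 0.0224 0.0566]
0.064 dark 19 [0.4609 0.0039 0.0679]
0.072 dark 9 [0.4578 0.0077 0.0753]
(325, 228) [0.4589 0.0183 0.0175] [214 216 213]
(320, 250) [0.4529 0.0175 0.0595] [58 62 62]
(318, 270) [0.4525 0.0169 0.0785] [ 97 103 104]
(322, 224) [0.4583 0.0167 0.0109] [188 192 187]
(310, 270) [0.452  0.0137 0.0776] [155 163 167]
(335, 270) [0.4548 0.0233 0.0783] [138 145 148]
```

View pics/t2z.png

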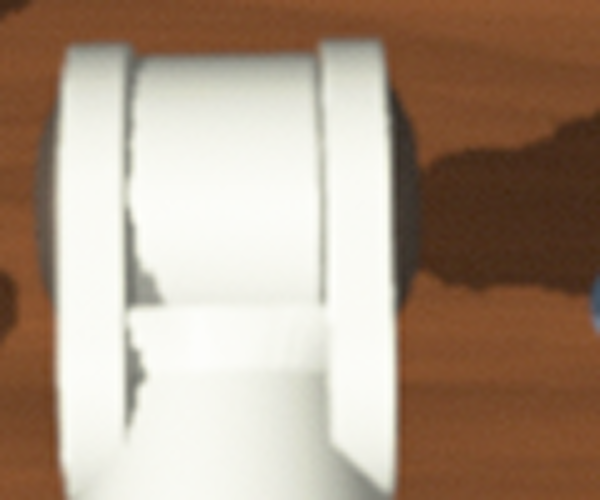

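```bash
python3 - <<'E'
from h import *
w=cv2.imread("pics/w2.png"); cv2.imwrite("pics/w2z.png",cv2.resize(w[190:330,240:410],None,fx=4,fy=4,interpolation=cv2.INTER_CUBIC))
c=dict(np.load("pics/w2.npz")); P=wcloud(c)
for v in range(222,300,6): print(v,[ (P[v,u]*1000).round(0).astype(int).tolist() for u in(312,318,325,332,340)])
print(bot.get_obs()["opening"],bot.get_obs()["ee_pos"])
E
```

```text
222 [[459, 10, 1], [459, 14, 4], [459, 18, 7], [463, 22, -1], [465, 27, 0]]
228 [[461, 9, 4], [459, 14, 15], [459, 18, 18], [464, 21, 6], [467, 26, 4]]
234 [[466, 7, 1], [459, 14, 24], [459, 18, 28], [462, 21, 21], [472, 24, 1]]
240 [[469, 6, 4], [458, 14, 34], [459, 18, 36], [462, 21, 30], [475, 23, 4]]
246 [[452, 14, 55], [453, 17, 55], [453, 20, 56], [455, 23, 55], [481, 22, 0]]
252 [[451, 14, 63], [452, 17, 62], [453, 20, 62], [455, 23, 61], [459, 25, 54]]
258 [[452, 14, 67], [453, 17, 67], [454, 20, 67], [455, 22, 68], [459, 25, 61]]
264 [[452, 14, 73], [453, 17, 73], [453, 20, 73], [396, 38, 187], [459, 25, 66]]
270 [[452, 15, 78], [453, 17, 79], [453, 20, 79], [455, 22, 78], [460, 24, 71]]
276 [[452, 15, 82], [453, 17, 83], [454, 19, 83], [455, 22, 82], [454, 25, 86]]
282 [[451, 15, 89], [455, 16, 83], [456, 19, 83], [454, 22, 89], [453, 25, 91]]
288 [[451, 15, 93], [456, 16, 87], [459, 17, 82], [453, 22, 95], [454, 25, 94]]
294 [[451, 15, 97], [458, 15, 87], [462, 17, 83], [453, 22, 98], [455, 24, 96]]
5.049598955726033e-05 [0.46456647 0.01507632 0.01168379]
```

View pics/w2z.png

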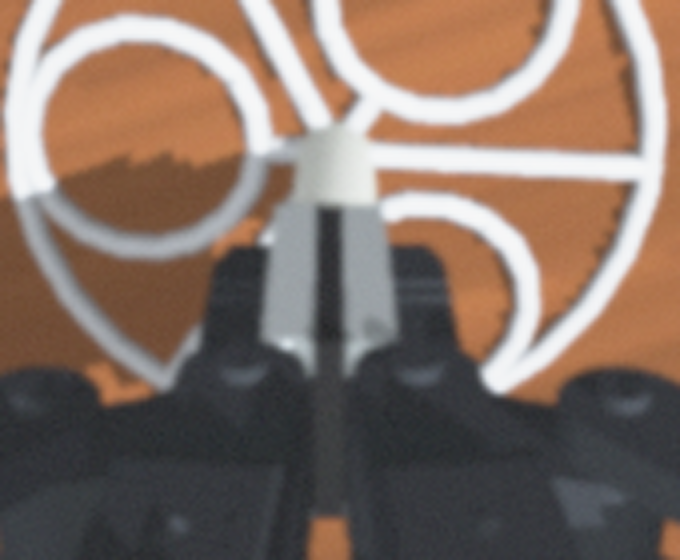

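```bash
python3 - <<'E'
from h import *
for n in("w1","w2"):
    c=dict(np.load(f"pics/{n}.npz")); P=wcloud(c)
    print(n,c["pos"],"table",np.median(P[20:120,200:440,2]), np.median(P[60:140,100:200,2]))
    T=(P-c["pos"])@c["R"]  # tool frame
    m=(np.abs(T[...,0])<.03)&(np.abs(T[...,1])<.07)&(T[...,2]<.02)&(T[...,2]>-.08)&(P[...,2]>.046)
    v,u=np.nonzero(m); t=T[m]
    i=np.argsort(-t[:,2])[:400:40]; print(np.c_[u,v][i].tolist(),(t[i]*1000).round().tolist())
E
```

```text
w1 [0.46413852 0.01596998 0.08990082] table -6.899264852643083e-05 -4.6719827557502314e-05
[[412, 255], [412, 260], [233, 273], [410, 273], [233, 276], [229, 252], [428, 251], [223, 252], [414, 268], [215, 253]] [[7.0, 43.0, -46.0], [6.0, 42.0, -47.0], [-1.0, -44.0, -48.0], [-1.0, 42.0, -49.0], [-2.0, -43.0, -50.0], [11.0, -43.0, -51.0], [12.0, 48.0, -51.0], [12.0, -46.0, -52.0], [4.0, 42.0, -52.0], [12.0, -50.0, -53.0]]
w2 [0.46456425 0.01509285 0.01166746] table -6.497370139530931e-05 -6.529843104006137e-05
[[323, 242], [331, 242], [298, 251], [320, 244], [300, 251], [307, 254], [326, 246], [294, 255], [304, 255], [335, 248]] [[11.0, -0.0, -37.0], [12.0, 4.0, -38.0], [8.0, -12.0, -40.0], [12.0, -2.0, -41.0], [9.0, -11.0, -42.0], [8.0, -8.0, -43.0], [12.0, 1.0, -44.0], [8.0, -14.0, -45.0], [8.0, -9.0, -45.0], [12.0, 5.0, -46.0]]
```

The fingers' real ends are about 35 mm short of the reported TCP. Both the wrist and side depth show this, so they closed just above the post tip. I'll open, go 34 mm lower while watching the force, and close again.

```bash
python3 -m jog '{"delta_pos":[[0,0,0],[0,0,0],[0,0,0],[0,0,0],[0,0,0],[0,0,0],[0,0,0],[0,0,0],[0,0,0],[0,0,0]],"turn":[[0,0,0],[0,0,0],[0,0,0],[0,0,0],[0,0,0],[0,0,0],[0,0,0],[0,0,0],[0,0,0],[0,0,0]],"hand":[1,1,1,1,1,1,1,1,1,1]}' 40
python3 -m jog '{"delta_pos":[[0,0,-0.1],[0,0,-0.1],[0,0,-0.1],[0,0,-0.1],[0,0,-0.1],[0,0,-0.1],[0,0,-0.05],[0,0,0],[0,0,0],[0,0,0]],"turn":[[0,0,0],[0,0,0],[0,0,0],[0,0,0],[0,0,0],[0,0,0],[0,0,0],[0,0,0],[0,0,0],[0,0,0]],"hand":[1,1,1,1,1,1,1,1,1,1]}' 40
python3 - <<'E'
from h import *
c=snap("w3","wrist"); P=wcloud(c); print(bot.get_obs()["wrist_force"])
T=(P-c["pos"])@c["R"]; m=(np.abs(T[...,0])<.03)&(np.abs(T[...,1])<.07)&(np.abs(T[...,1])>.035)&(T[...,2]>-.08)&(P[...,2]>.008)
print(np.sort(P[...,2][m])[:50:5])
E
```

```text
time: 5.35
ee_pos: [0.4646, 0.0151, 0.0117]
tcp_rot: [-180.0, -0.0, 161.3]
wrist_force: [0.3, 0.6, 0.2]
opening: 0.0853
time: 6.35
ee_pos: [0.4647, 0.0151, -0.0206]
tcp_rot: [180.0, 0.0, 161.3]
wrist_force: [0.1, -0.6, -1.1]
opening: 0.0849
[-0.36471941  0.42577723  0.69170898]
[0.02507284 0.0256028  0.02593116 0.02618051 0.02632334 0.02651515
 0.02662369 0.02672191 0.02683102 0.02696078]
```

View pics/w3.png

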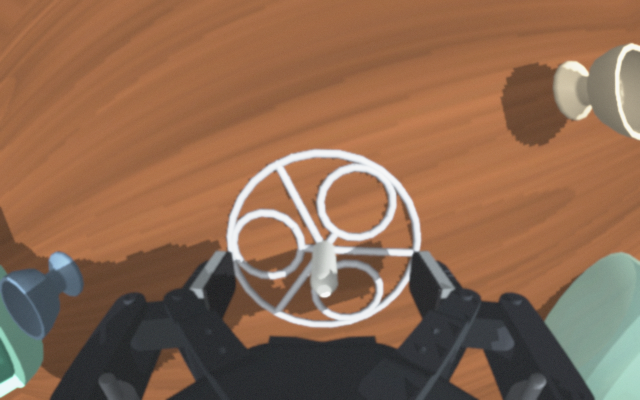

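Wrist view: the post (324,270) is between the pads now, tips 25 mm up while open. Closing.

```bash
python3 -m jog '{"delta_pos":[[0,0,0],[0,0,0],[0,0,0],[0,0,0],[0,0,0],[0,0,0],[0,0,0],[0,0,0],[0,0,0],[0,0,0]],"turn":[[0,0,0],[0,0,0],[0,0,0],[0,0,0],[0,0,0],[0,0,0],[0,0,0],[0,0,0],[0,0,0],[0,0,0]],"hand":[-1,-1,-1,-1,-1,-1,-1,-1,-1,-1]}' 40
```

```text
time: 7.4
ee_pos: [0.4646, 0.0151, -0.0207]
tcp_rot: [180.0, 0.0, 161.3]
wrist_force: [-0.9, -0.1, 2.5]
opening: 0.0104
```

```bash
python3 -m jog '{"delta_pos":[[0,0,0.1],[0,0,0.2],[0,0,0.3],[0,0,0.3],[0,0,0.3],[0,0,0.3],[0,0,0.3],[0,0,0.3],[0,0,0.2],[0,0,0.1]],"turn":[[0,0,0],[0,0,0],[0,0,0],[0,0,0],[0,0,0],[0,0,0],[0,0,0],[0,0,0],[0,0,0],[0,0,0]],"hand":[-1,-1,-1,-1,-1,-1,-1,-1,-1,-1]}'
python3 - <<'E'
from h import *
c=snap("w4","wrist"); s=snap("s4","side"); P=cloud(s)
E
```

```text
time: 8.4
ee_pos: [0.465, 0.0151, 0.1004]
tcp_rot: [180.0, 0.1, 161.3]
wrist_force: [-0.7, 1.2, -0.9]
opening: 0.0104
```

View pics/w4.png

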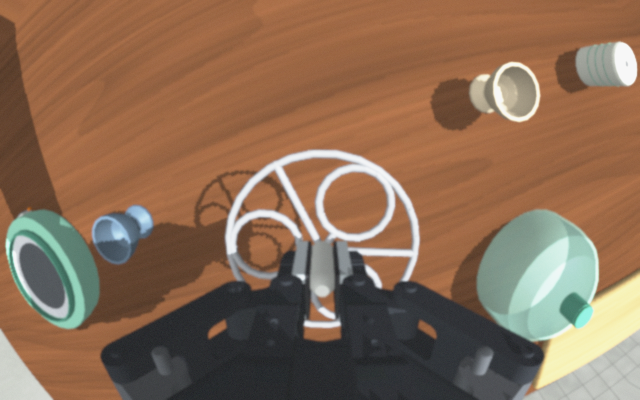

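View pics/s4.png

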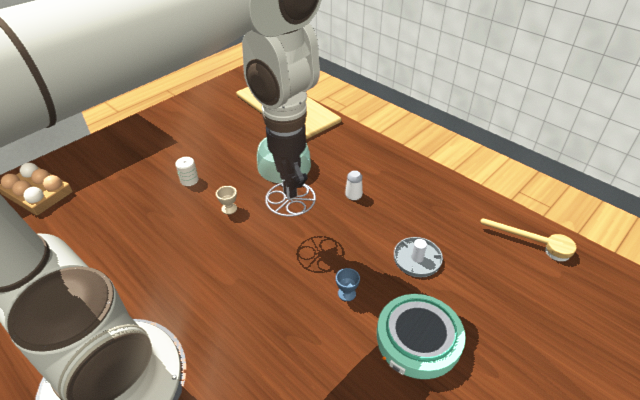

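```bash
python3 -m jog '{"delta_pos":[[-0.02,-0.3,0],[-0.04,-0.6,0],[-0.06,-0.9,0],[-0.06,-0.9,0],[-0.06,-0.9,0],[-0.06,-0.9,0],[-0.06,-0.9,0],[-0.06,-0.9,0],[-0.04,-0.7,0],[-0.02,-0.35,0]],"turn":[[0,0,0],[0,0,0],[0,0,0],[0,0,0],[0,0,0],[0,0,0],[0,0,0],[0,0,0],[0,0,0],[0,0,0]],"hand":[-1,-1,-1,-1,-1,-1,-1,-1,-1,-1]}'
python3 - <<'E'
from h import *
c=snap("w5","wrist"); P=wcloud(c)
hsv=cv2.cvtColor(c["frame"],cv2.COLOR_RGB2HSV)
E
```

```text
time: 9.5
ee_pos: [0.4396, -0.3548, 0.0979]
tcp_rot: [180.0, -0.1, 161.1]
wrist_force: [-0.4, 0.2, -1.3]
opening: 0.0106
```

View pics/w5.png

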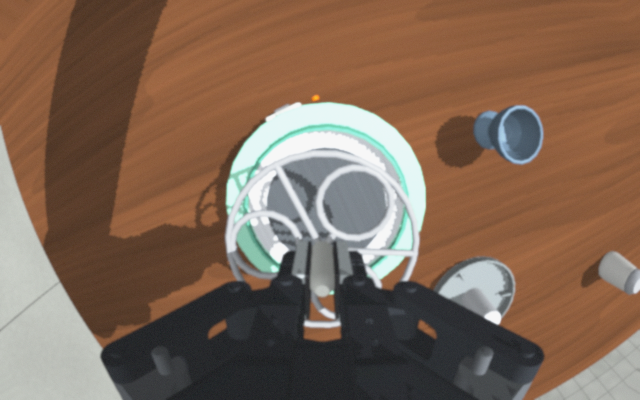

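```bash
python3 - <<'E'
from h import *
c=dict(np.load("pics/w5.npz")); P=wcloud(c)
hsv=cv2.cvtColor(c["frame"],cv2.COLOR_RGB2HSV)
g=(hsv[...,0]>65)&(hsv[...,0]<95)&(hsv[...,1]>40)
d=np.hypot(P[...,0]-.441,P[...,1]+.353)
m=g&(d<.11)&(np.abs(P[...,2]-.0545)<.0025); print("collar top",m.sum(),*circ(P[m]))
# outer edge of shoulder
m=g&(d<.11)&(np.abs(P[...,2]-.045)<.003)&(d>.07)
v,u=np.nonzero(m); q=P[m]; a=np.arctan2(q[:,1]+.353,q[:,0]-.441); r=np.hypot(q[:,0]-.441,q[:,1]+.353)
b=((a+np.pi)/.1).astype(int); idx=[np.nonzero(b==k)[0][np.argmax(r[b==k])] for k in np.unique(b) if (b==k).sum()>5]
print("edge",len(idx),*circ(q[idx]),len(m))
# rack ring
m=(np.abs(P[...,2]-.1205)<.006)&(hsv[...,1]<60)&(hsv[...,2]>100)&(d<.075); q=P[m]; print("rack",len(q),*circ(q[np.hypot(q[:,0]-.4396,q[:,1]+.3548)>.046]), q[:,2].mean())
A=np.c_[q[:,:2],np.ones(len(q))]; print(np.linalg.lstsq(A,q[:,2],rcond=None)[0]); print(c["pos"])
E
```

```text
collar top 1318 [ 0.43888713 -0.35202846] 0.06112157542962202
edge 26 [ 0.43832172 -0.35187416] 0.07863887258462944 400
rack 7124 [ 0.43833367 -0.35486223] 0.0506270085892342 0.12212194260407545
[-0.00204609  0.00069191  0.12322916]
[ 0.43955739 -0.35476742  0.09789454]
```

```bash
python3 -m jog '{"delta_pos":[[0,0.04,-0.1],[0,0,-0.2],[0,0,-0.2],[0,0,-0.2],[0,0,-0.2],[0,0,-0.2],[0,0,-0.1],[0,0,-0.05],[0,0,0],[0,0,0]],"turn":[[0,0,0],[0,0,0],[0,0,0],[0,0,0],[0,0,0],[0,0,0],[0,0,0],[0,0,0],[0,0,0],[0,0,0]],"hand":[-1,-1,-1,-1,-1,-1,-1,-1,-1,-1]}'
python3 - <<'E'
from h import *
c=snap("w6","wrist")
E
```

```text
time: 10.55
ee_pos: [0.4407, -0.3506, 0.0371]
tcp_rot: [-180.0, 0.0, 161.3]
wrist_force: [0.6, 0.2, -0.5]
opening: 0.0108
```

View pics/w6.png

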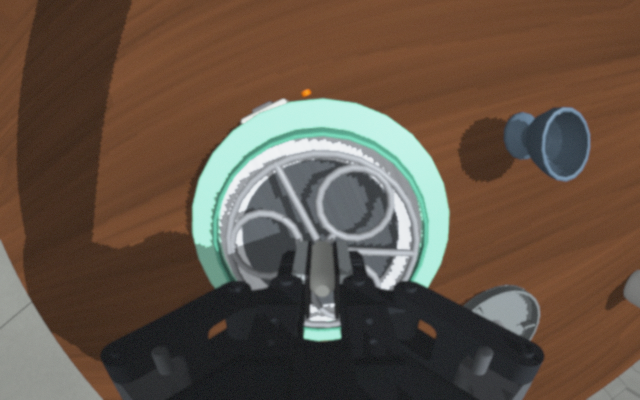

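```bash
python3 -m jog '{"delta_pos":[[0,-0.03,0],[0,0,-0.05],[0,0,-0.05],[0,0,-0.05],[0,0,-0.05],[0,0,-0.04],[0,0,0],[0,0,0],[0,0,0],[0,0,0]],"turn":[[0,0,0],[0,0,0],[0,0,0],[0,0,0],[0,0,0],[0,0,0],[0,0,0],[0,0,0],[0,0,0],[0,0,0]],"hand":[-1,-1,-1,-1,-1,-1,-1,-1,-1,-1]}'
python3 - <<'E'
from h import *
c=snap("w7","wrist")
E
```

```text
time: 11.6
ee_pos: [0.4406, -0.3519, 0.0247]
tcp_rot: [180.0, -0.0, 161.3]
wrist_force: [0.1, 0.2, -0.7]
opening: 0.0107
```

View pics/w7.png

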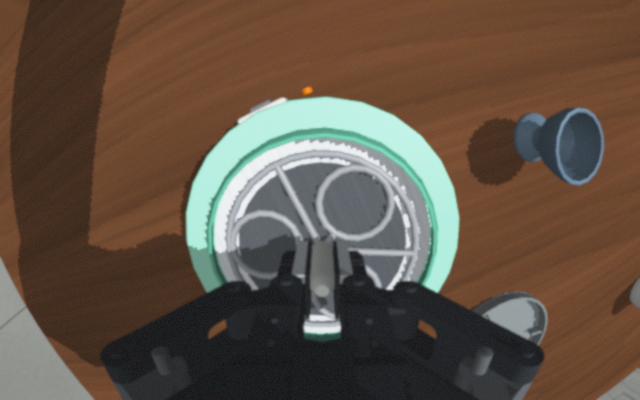

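```bash
python3 -m jog '{"delta_pos":[[0,0,0],[0,0,0],[0,0,0],[0,0,0],[0,0,0],[0,0,0],[0,0,0],[0,0,0.2],[0,0,0.4],[0,0,0.6]],"turn":[[0,0,0],[0,0,0],[0,0,0],[0,0,0],[0,0,0],[0,0,0],[0,0,0],[0,0,0],[0,0,0],[0,0,0]],"hand":[1,1,1,1,1,1,1,1,1,1]}'
python3 -m jog '{"delta_pos":[[0,0,0.6],[0,0,0],[0,0,0],[0,0,0],[0,0,0],[0,0,0],[0,0,0],[0,0,0],[0,0,0],[0,0,0]],"turn":[[0,0,0],[0,0,0],[0,0,0],[0,0,0],[0,0,0],[0,0,0],[0,0,0],[0,0,0],[0,0,0],[0,0,0]],"hand":[1,1,1,1,1,1,1,1,1,1]}'
python3 - <<'E'
from h import *
c=snap("w8","wrist"); P=wcloud(c)
hsv=cv2.cvtColor(c["frame"],cv2.COLOR_RGB2HSV)
g=(hsv[...,0]>65)&(hsv[...,0]<95)&(hsv[...,1]>40)
d=np.hypot(P[...,0]-.441,P[...,1]+.353)
m=g&(d<.11)&(np.abs(P[...,2]-.0545)<.0025); print("collar top",m.sum(),*circ(P[m]))
m=(d<.02)&(P[...,2]>.065); q=P[m]; print("post",q.mean(0),q[:,2].max(),q[q[:,2]>.084].mean(0))
m=(hsv[...,1]<90)&(d<.1)
E
```

```text
time: 12.65
ee_pos: [0.4398, -0.3513, 0.0846]
tcp_rot: [180.0, -0.1, 161.3]
wrist_force: [0.5, -0.7, -0.3]
opening: 0.0854
time: 13.65
ee_pos: [0.4406, -0.3519, 0.1147]
tcp_rot: [180.0, -0.0, 161.3]
wrist_force: [0.0, -0.1, -1.4]
opening: 0.0853
collar top 1559 [ 0.43890975 -0.35199926] 0.06115855144608731
post [ 0.42961886 -0.34892512  0.22531557] 0.2493774617595015 [ 0.429463   -0.34887577  0.22891441]
```

View pics/w8.png

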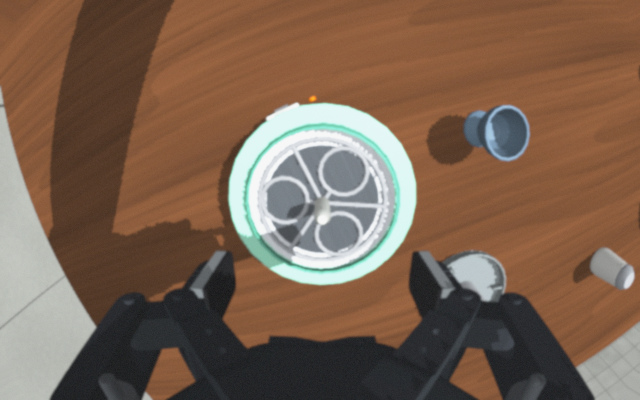

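```bash
python3 -m jog '{"delta_pos":[[0.42,0.295,0],[0.42,0.295,0],[0.42,0.295,0],[0.42,0.295,0],[0.42,0.295,0],[0.42,0.295,0],[0.42,0.295,0],[0.42,0.295,0],[0,0,0],[0,0,0]],"turn":[[0,0,0],[0,0,0],[0,0,0],[0,0,0],[0,0,0],[0,0,0],[0,0,0],[0,0,0],[0,0,0],[0,0,0]],"hand":[1,1,1,1,1,1,1,1,1,1]}'
python3 - <<'E'
from h import *
c=snap("w9","wrist"); P=wcloud(c)
d=np.hypot(P[...,0]-.608,P[...,1]+.234)
m=(d<.03)&(np.abs(P[...,2]-.052)<.003); q=P[m]; print("col top",m.sum(),*circ(q),q.mean(0),cv2.minEnclosingCircle(q[:,:2].astype(np.float32)))
m=(d<.07)&(np.abs(P[...,2]-.0135)<.002); q=P[m]; print("rim",m.sum(),*circ(q))
E
```

```text
time: 14.7
ee_pos: [0.6086, -0.2336, 0.1143]
tcp_rot: [-180.0, -0.0, 161.3]
wrist_force: [-0.6, -0.2, -0.1]
opening: 0.0855
col top 797 [ 0.60766279 -0.23238565] 0.009265970692979592 [ 0.60744443 -0.23234786  0.05161044] ((0.6084177494049072, -0.2325780689716339), 0.013724234886467457)
rim 1130 [ 0.60825943 -0.2324632 ] 0.05009350058072663
```

View pics/w9.png

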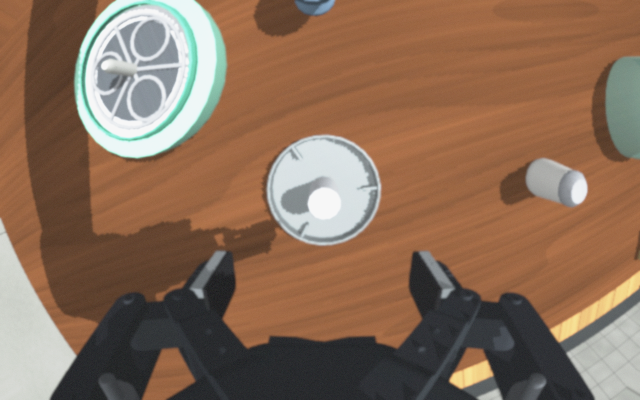

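```bash
python3 -m jog '{"delta_pos":[[0,0.02,-0.3],[0,0,-0.4],[0,0,-0.4],[0,0,-0.4],[0,0,-0.4],[0,0,-0.3],[0,0,-0.2],[0,0,-0.12],[0,0,0],[0,0,0]],"turn":[[0,0,0],[0,0,0],[0,0,0],[0,0,0],[0,0,0],[0,0,0],[0,0,0],[0,0,0],[0,0,0],[0,0,0]],"hand":[1,1,1,1,1,1,1,1,1,1]}'
python3 -m jog '{"delta_pos":[[0,0,-0.02],[0,0,0],[0,0,0],[0,0,0],[0,0,0],[0,0,0],[0,0,0],[0,0,0],[0,0,0],[0,0,0]],"turn":[[0,0,0],[0,0,0],[0,0,0],[0,0,0],[0,0,0],[0,0,0],[0,0,0],[0,0,0],[0,0,0],[0,0,0]],"hand":[-1,-1,-1,-1,-1,-1,-1,-1,-1,-1]}' 40
python3 - <<'E'
from h import *
c=snap("w10","wrist")
E
```

```text
time: 15.75
ee_pos: [0.6089, -0.2331, -0.0105]
tcp_rot: [-180.0, 0.1, 161.3]
wrist_force: [-0.8, -0.5, 0.7]
opening: 0.0852
time: 16.75
ee_pos: [0.6088, -0.233, -0.0121]
tcp_rot: [180.0, 0.0, 161.3]
wrist_force: [0.8, 1.1, 4.0]
opening: 0.027
```

View pics/w10.png

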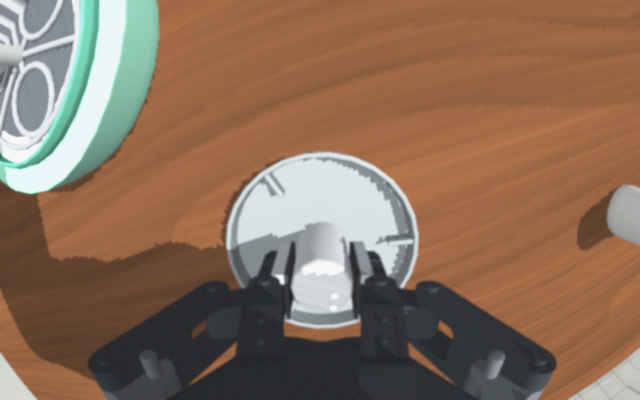

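```bash
python3 -m jog '{"delta_pos":[[0,0,0.1],[0,0,0.2],[0,0,0.3],[0,0,0.4],[0,0,0.4],[0,0,0.4],[0,0,0.4],[0,0,0.3],[0,0,0.2],[0,0,0.1]],"turn":[[0,0,0],[0,0,0],[0,0,0],[0,0,0],[0,0,0],[0,0,0],[0,0,0],[0,0,0],[0,0,0],[0,0,0]],"hand":[-1,-1,-1,-1,-1,-1,-1,-1,-1,-1]}'
python3 -m jog '{"delta_pos":[[-0.2,-0.14,0],[-0.4,-0.285,0],[-0.5,-0.355,0],[-0.5,-0.355,0],[-0.5,-0.355,0],[-0.5,-0.355,0],[-0.4,-0.285,0],[-0.3,-0.21,0],[-0.06,-0.04,0],[0,0,0]],"turn":[[0,0,0],[0,0,0],[0,0,0],[0,0,0],[0,0,0],[0,0,0],[0,0,0],[0,0,0],[0,0,0],[0,0,0]],"hand":[-1,-1,-1,-1,-1,-1,-1,-1,-1,-1]}'
python3 - <<'E'
from h import *
c=snap("w11","wrist"); P=wcloud(c); s=snap("s11","side")
cv2.imwrite("pics/s11z.png",cv2.resize(s["frame"][180:400,300:520,::-1],None,fx=2.5,fy=2.5))
d=np.hypot(P[...,0]-.441,P[...,1]+.353)
m=(d<.07)&(np.abs(P[...,2]-.155)<.004); q=P[m]; print("rim",m.sum(),*circ(q),q[:,2].mean(),c["pos"])
E
```

```text
time: 17.8
ee_pos: [0.6088, -0.233, 0.1289]
tcp_rot: [-180.0, 0.1, 161.3]
wrist_force: [-0.0, -0.1, -1.9]
opening: 0.0267
time: 18.8
ee_pos: [0.4396, -0.3521, 0.1271]
tcp_rot: [180.0, -0.0, 161.2]
wrist_force: [-0.2, 0.4, -1.1]
opening: 0.027
rim 2556 [ 0.43819321 -0.35224252] 0.04814220177651455 0.15276310823052686 [ 0.43960919 -0.35212172  0.12709802]
```

View pics/w11.png

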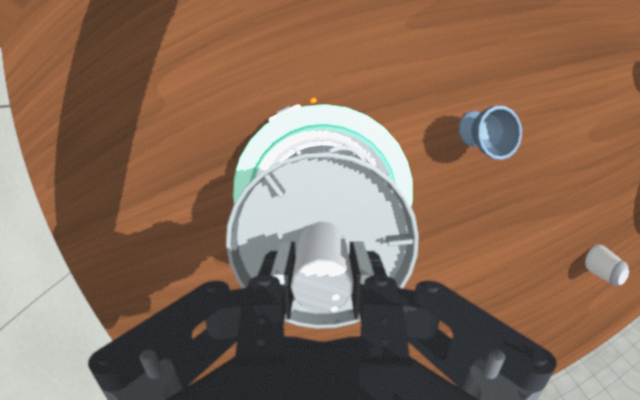

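View pics/s11z.png

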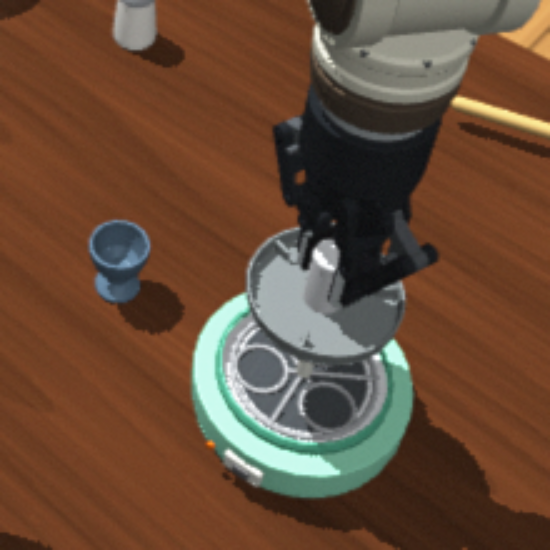

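```bash
python3 -m jog '{"delta_pos":[[0.02,0,-0.1],[0,0,-0.2],[0,0,-0.2],[0,0,-0.2],[0,0,-0.2],[0,0,-0.2],[0,0,-0.2],[0,0,-0.2],[0,0,-0.1],[0,0,0]],"turn":[[0,0,0],[0,0,0],[0,0,0],[0,0,0],[0,0,0],[0,0,0],[0,0,0],[0,0,0],[0,0,0],[0,0,0]],"hand":[-1,-1,-1,-1,-1,-1,-1,-1,-1,-1]}'
```

```text
time: 19.9
ee_pos: [0.4412, -0.3516, 0.0468]
tcp_rot: [180.0, -0.1, 161.3]
wrist_force: [-0.4, -0.5, -1.8]
opening: 0.0271
```

```bash
python3 -m jog '{"delta_pos":[[0,0,-0.05],[0,0,-0.05],[0,0,-0.05],[0,0,-0.03],[0,0,0],[0,0,0],[0,0,0],[0,0,0],[0,0,0],[0,0,0]],"turn":[[0,0,0],[0,0,0],[0,0,0],[0,0,0],[0,0,0],[0,0,0],[0,0,0],[0,0,0],[0,0,0],[0,0,0]],"hand":[-1,-1,-1,-1,-1,-1,-1,-1,-1,-1]}'
python3 - <<'E'
from h import *
c=snap("w12","wrist")
E
```

```text
time: 20.9
ee_pos: [0.4416, -0.3519, 0.0387]
tcp_rot: [-180.0, 0.0, 161.3]
wrist_force: [0.2, 0.9, -2.4]
opening: 0.0269
```

View pics/w12.png

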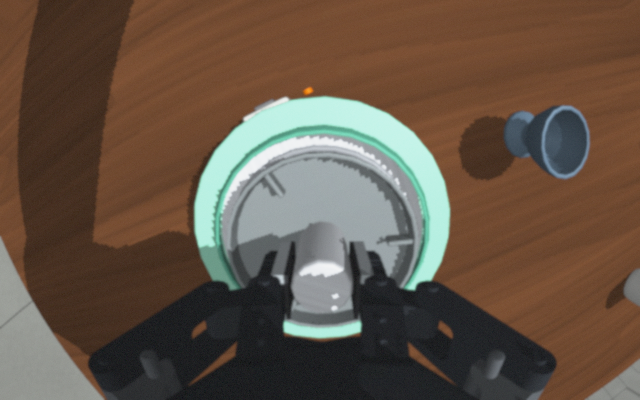

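```bash
python3 -m jog '{"delta_pos":[[0,0,-0.03],[0,0,0],[0,0,0],[0,0,0],[0,0,0],[0,0,0],[0,0,0],[0,0,0],[0,0,0],[0,0,0]],"turn":[[0,0,0],[0,0,0],[0,0,0],[0,0,0],[0,0,0],[0,0,0],[0,0,0],[0,0,0],[0,0,0],[0,0,0]],"hand":[-1,-1,-1,1,1,1,1,1,1,1]}'
python3 -m jog '{"delta_pos":[[0,0,0],[0,0,0],[0,0,0.2],[0,0,0.4],[0,0,0.5],[0,0,0.5],[0,0,0.4],[0,0,0],[0,0,0],[0,0,0]],"turn":[[0,0,0],[0,0,0],[0,0,0],[0,0,0],[0,0,0],[0,0,0],[0,0,0],[0,0,0],[0,0,0],[0,0,0]],"hand":[1,1,1,1,1,1,1,1,1,1]}'
python3 - <<'E'
from h import *
c=snap("w13","wrist"); P=wcloud(c)
d=np.hypot(P[...,0]-.441,P[...,1]+.353)
m=(d<.03)&(np.abs(P[...,2]-.101)<.004); q=P[m]; print("col top",m.sum(),q.mean(0),cv2.minEnclosingCircle(q[:,:2].astype(np.float32)))
m=(d<.045)&(d>.02)&(np.abs(P[...,2]-.052)<.006); q=P[m]; print("pan floor",m.sum(),np.median(q[:,2]),np.linalg.lstsq(np.c_[q[:,:2],np.ones(len(q))],q[:,2],rcond=None)[0])
E
```

```text
time: 21.95
ee_pos: [0.4415, -0.3519, 0.0372]
tcp_rot: [-180.0, -0.0, 161.3]
wrist_force: [0.1, -1.0, 0.3]
opening: 0.0856
time: 22.95
ee_pos: [0.4412, -0.3516, 0.1363]
tcp_rot: [180.0, -0.1, 161.3]
wrist_force: [-0.2, -0.2, -1.1]
opening: 0.0853
col top 1009 [ 0.43987638 -0.35187591  0.10055847] ((0.44077548384666443, -0.35209938883781433), 0.013823246583342552)
pan floor 5833 0.051808403454750226 [0.00112632 0.00043945 0.0514988 ]
```

View pics/w13.png

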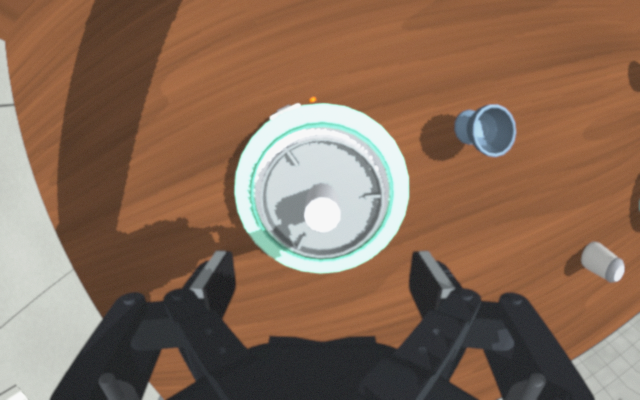

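```bash
python3 -m jog '{"delta_pos":[[-0.01,0.4,0],[-0.03,0.8,0],[-0.03,0.9,0],[-0.03,0.9,0],[-0.03,0.9,0],[-0.03,0.9,0],[-0.03,0.9,0],[-0.03,0.9,0],[-0.03,0.9,0],[-0.03,0.9,0]],"turn":[[0,0,0],[0,0,0],[0,0,0],[0,0,0],[0,0,0],[0,0,0],[0,0,0],[0,0,0],[0,0,0],[0,0,0]],"hand":[1,1,1,1,1,1,1,1,1,1]}'
python3 -m jog '{"delta_pos":[[-0.03,0.9,0],[-0.03,0.9,0],[-0.03,0.9,0],[-0.03,0.9,0],[-0.03,0.9,0],[-0.02,0.8,0],[-0.01,0.4,0],[0,0,0],[0,0,0],[0,0,0]],"turn":[[0,0,0],[0,0,0],[0,0,0],[0,0,0],[0,0,0],[0,0,0],[0,0,0],[0,0,0],[0,0,0],[0,0,0]],"hand":[1,1,1,1,1,1,1,1,1,1]}'
python3 - <<'E'
from h import *
c=snap("w14","wrist"); P=wcloud(c)
d=np.hypot(P[...,0]-.418,P[...,1]-.355)
m=(d<.045)&(np.abs(P[...,2]-.062)<.003); q=P[m]; print("cup top",m.sum(),q.mean(0),cv2.minEnclosingCircle(q[:,:2].astype(np.float32)))
E
```

```text
time: 24.0
ee_pos: [0.4267, 0.0698, 0.1365]
tcp_rot: [-180.0, -0.0, 161.3]
wrist_force: [1.1, -0.2, -0.0]
opening: 0.0853
time: 25.0
ee_pos: [0.4185, 0.3521, 0.1369]
tcp_rot: [-180.0, -0.0, 161.2]
wrist_force: [-0.2, 0.7, -0.1]
opening: 0.0852
cup top 2166 [0.41528156 0.35802033 0.06175425] ((0.41594091057777405, 0.35765933990478516), 0.02339906059205532)
```

View pics/w14.png

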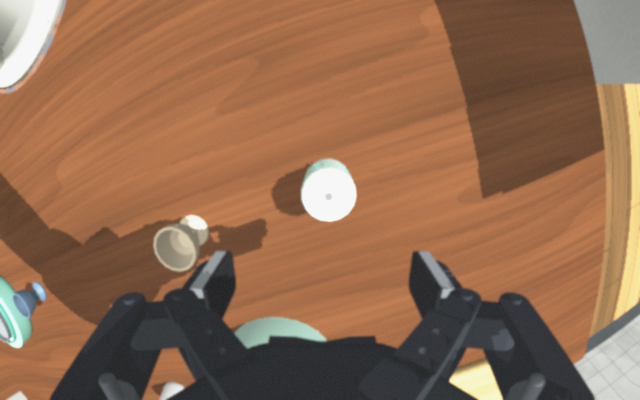

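```bash
python3 -m jog '{"delta_pos":[[-0.04,0.1,-0.2],[0,0,-0.4],[0,0,-0.4],[0,0,-0.4],[0,0,-0.4],[0,0,-0.4],[0,0,-0.4],[0,0,-0.2],[0,0,-0.1],[0,0,0]],"turn":[[0,0,0],[0,0,0],[0,0,0],[0,0,0],[0,0,0],[0,0,0],[0,0,0],[0,0,0],[0,0,0],[0,0,0]],"hand":[1,1,1,1,1,1,1,1,1,1]}'
python3 - <<'E'
from h import *
c=snap("w15","wrist"); P=wcloud(c)
d=np.hypot(P[...,0]-.417,P[...,1]-.357)
m=(d<.035)&(np.abs(P[...,2]-.062)<.003); q=P[m]; print("cup top",m.sum(),q.mean(0),cv2.minEnclosingCircle(q[:,:2].astype(np.float32)),c["pos"])
E
```

```text
time: 26.05
ee_pos: [0.4164, 0.3578, -0.0081]
tcp_rot: [-180.0, -0.0, 161.3]
wrist_force: [-0.2, -1.6, 0.2]
opening: 0.085
cup top 7811 [0.41330583 0.3587491  0.06174561] ((0.4155856966972351, 0.3579619526863098), 0.023160696029663086) [ 0.41639194  0.35780497 -0.00811614]
```

View pics/w15.png

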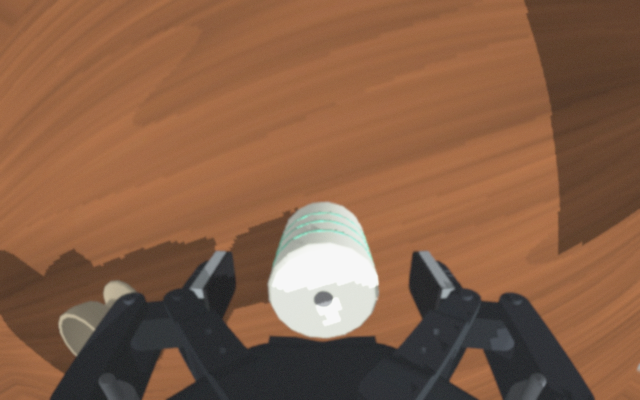

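```bash
python3 -m jog '{"delta_pos":[[0,0,0],[0,0,0],[0,0,0],[0,0,0],[0,0,0],[0,0,0],[0,0,0],[0,0,0],[0,0,0],[0,0,0]],"turn":[[0,0,0],[0,0,0],[0,0,0],[0,0,0],[0,0,0],[0,0,0],[0,0,0],[0,0,0],[0,0,0],[0,0,0]],"hand":[-1,-1,-1,-1,-1,-1,-1,-1,-1,-1]}' 25
python3 -m jog '{"delta_pos":[[0,0,0.1],[0,0,0.2],[0,0,0.4],[0,0,0.6],[0,0,0.6],[0,0,0.6],[0,0,0.6],[0,0,0.5],[0,0,0.2],[0,0,0]],"turn":[[0,0,0],[0,0,0],[0,0,0],[0,0,0],[0,0,0],[0,0,0],[0,0,0],[0,0,0],[0,0,0],[0,0,0]],"hand":[-1,-1,-1,-1,-1,-1,-1,-1,-1,-1]}'
python3 - <<'E'
from h import *
c=snap("w16","wrist"); s=snap("s16","side")
E
```

```text
time: 27.1
ee_pos: [0.4169, 0.3584, -0.0073]
tcp_rot: [179.9, 0.0, 161.3]
wrist_force: [-0.5, -0.6, 5.4]
opening: 0.0471
time: 28.1
ee_pos: [0.417, 0.3584, 0.1835]
tcp_rot: [179.9, 0.1, 161.3]
wrist_force: [0.3, -0.1, -1.1]
opening: 0.0467
```

View pics/w16.png

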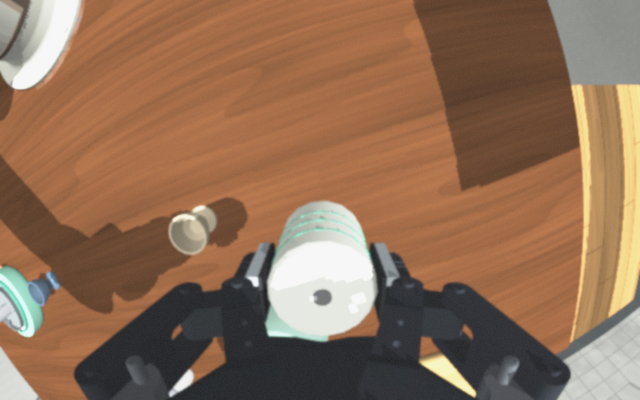

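View pics/s16.png

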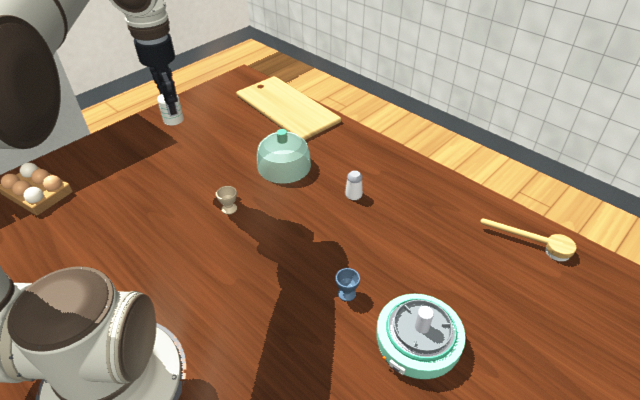

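```bash
python3 -m jog '{"delta_pos":[[0.01,-0.3,0],[0.02,-0.6,0],[0.03,-0.9,0],[0.03,-0.9,0],[0.03,-0.9,0],[0.03,-0.9,0],[0.03,-0.9,0],[0.03,-0.9,0],[0.03,-0.9,0],[0.03,-0.9,0]],"turn":[[0,0,0],[0,0,0],[0,0,0],[0,0,0],[0,0,0],[0,0,0],[0,0,0],[0,0,0],[0,0,0],[0,0,0]],"hand":[-1,-1,-1,-1,-1,-1,-1,-1,-1,-1]}'
python3 -m jog '{"delta_pos":[[0.04,-0.9,0],[0.04,-0.9,0],[0.04,-0.9,0],[0.04,-0.9,0],[0.03,-0.9,0],[0.03,-0.6,0],[0,-0.3,0],[0,-0.05,0],[0,0,0],[0,0,0]],"turn":[[0,0,0],[0,0,0],[0,0,0],[0,0,0],[0,0,0],[0,0,0],[0,0,0],[0,0,0],[0,0,0],[0,0,0]],"hand":[-1,-1,-1,-1,-1,-1,-1,-1,-1,-1]}'
```

```text
time: 29.2
ee_pos: [0.4286, -0.0492, 0.1811]
tcp_rot: [-180.0, -0.1, 161.3]
wrist_force: [1.4, -0.4, -0.2]
opening: 0.0467
time: 30.2
ee_pos: [0.4409, -0.3183, 0.1822]
tcp_rot: [180.0, -0.0, 161.3]
wrist_force: [0.4, -0.1, 0.4]
opening: 0.0468
```

```bash
python3 -m jog '{"delta_pos":[[0,-0.2,0],[0,-0.3,0],[0,-0.17,0],[0,0,-0.2],[0,0,-0.4],[0,0,-0.4],[0,0,-0.2],[0,0,-0.2],[0,0,0],[0,0,0]],"turn":[[0,0,0],[0,0,0],[0,0,0],[0,0,0],[0,0,0],[0,0,0],[0,0,0],[0,0,0],[0,0,0],[0,0,0]],"hand":[-1,-1,-1,-1,-1,-1,-1,-1,-1,-1]}'
python3 - <<'E'
from h import *
c=snap("w17","wrist"); s=snap("s17","side")
cv2.imwrite("pics/s17z.png",cv2.resize(s["frame"][180:400,300:520,::-1],None,fx=2.5,fy=2.5))
E
```

```text
time: 31.2
ee_pos: [0.4412, -0.353, 0.1127]
tcp_rot: [-180.0, 0.0, 161.3]
wrist_force: [0.5, -0.7, -0.9]
opening: 0.047
```

View pics/w17.png

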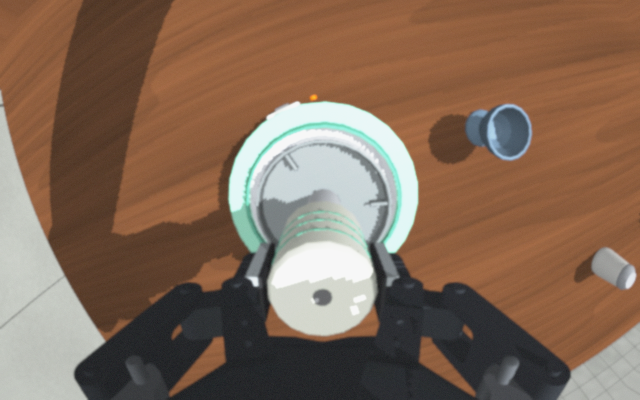

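View pics/s17z.png

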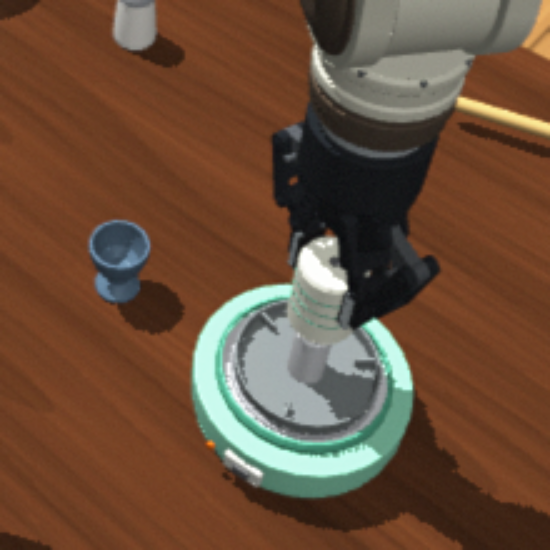

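Cup is lined up over the column (side view: column top (315,345) inside the cup's mouth line). Lowering.

```bash
python3 -m jog '{"delta_pos":[[0,0.02,-0.1],[0,0,-0.2],[0,0,-0.2],[0,0,-0.2],[0,0,-0.2],[0,0,-0.2],[0,0,-0.1],[0,0,-0.06],[0,0,0],[0,0,0]],"turn":[[0,0,0],[0,0,0],[0,0,0],[0,0,0],[0,0,0],[0,0,0],[0,0,0],[0,0,0],[0,0,0],[0,0,0]],"hand":[-1,-1,-1,-1,-1,-1,-1,-1,-1,-1]}'
```

```text
time: 32.3
ee_pos: [0.4413, -0.3521, 0.0496]
tcp_rot: [-180.0, 0.0, 161.3]
wrist_force: [-0.6, 0.1, -0.1]
opening: 0.0467
```

```bash
python3 -m jog '{"delta_pos":[[0,0,-0.05],[0,0,-0.04],[0,0,0],[0,0,0],[0,0,0],[0,0,0],[0,0,0],[0,0,0],[0,0,0],[0,0,0]],"turn":[[0,0,0],[0,0,0],[0,0,0],[0,0,0],[0,0,0],[0,0,0],[0,0,0],[0,0,0],[0,0,0],[0,0,0]],"hand":[-1,-1,-1,-1,-1,-1,-1,-1,-1,-1]}'
python3 -m jog '{"delta_pos":[[0,0,0],[0,0,0],[0,0,0],[0,0,0],[0,0,0],[0,0,0],[0,0,0],[0,0,0],[0,0,0],[0,0,0]],"turn":[[0,0,0],[0,0,0],[0,0,0],[0,0,0],[0,0,0],[0,0,0],[0,0,0],[0,0,0],[0,0,0],[0,0,0]],"hand":[0.7,0.7,0.7,0.7,0.7,0.7,0.7,0.7,0.7,0.7]}'
python3 -m jog '{"delta_pos":[[0,0,0.2],[0,0,0.4],[0,0,0.6],[0,0,0.6],[0,0,0.6],[0,0,0.3],[0,0,0],[0,0,0],[0,0,0],[0,0,0]],"turn":[[0,0,0],[0,0,0],[0,0,0],[0,0,0],[0,0,0],[0,0,0],[0,0,0],[0,0,0],[0,0,0],[0,0,0]],"hand":[0.7,0.7,0.7,0.7,0.7,0.7,0.7,0.7,0.7,0.7]}'
python3 - <<'E'
from h import *
c=snap("w18","wrist"); P=wcloud(c); s=snap("s18","side")
d=np.hypot(P[...,0]-.441,P[...,1]+.353)
m=(d<.035)&(np.abs(P[...,2]-.114)<.005); q=P[m]; print("cup top",m.sum(),q.mean(0),cv2.minEnclosingCircle(q[:,:2].astype(np.float32)),np.linalg.lstsq(np.c_[q[:,:2],np.ones(len(q))],q[:,2],rcond=None)[0])
E
```

```text
time: 33.3
ee_pos: [0.4411, -0.3519, 0.0447]
tcp_rot: [-180.0, 0.0, 161.3]
wrist_force: [0.3, -0.6, 0.3]
opening: 0.0467
time: 34.3
ee_pos: [0.4411, -0.3519, 0.0447]
tcp_rot: [180.0, 0.0, 161.3]
wrist_force: [0.0, -0.8, 0.3]
opening: 0.0724
time: 35.3
ee_pos: [0.4407, -0.3516, 0.1785]
tcp_rot: [180.0, -0.1, 161.3]
wrist_force: [0.5, -0.7, -1.6]
opening: 0.0725
cup top 2361 [ 0.43897212 -0.35197802  0.11345049] ((0.44028225541114807, -0.3523801863193512), 0.023521820083260536) [ 0.0178706  -0.00631028  0.10338472]
```

View pics/w18.png

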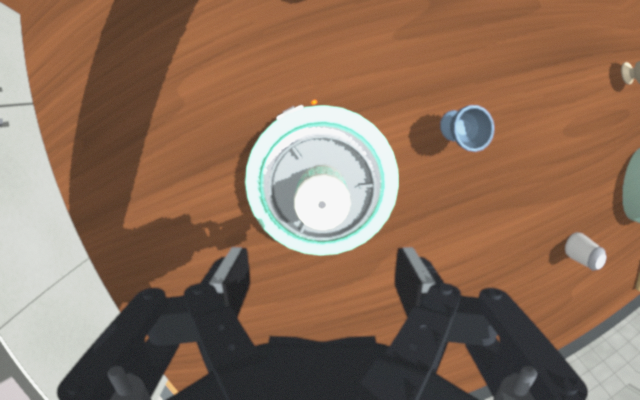

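View pics/s18.png

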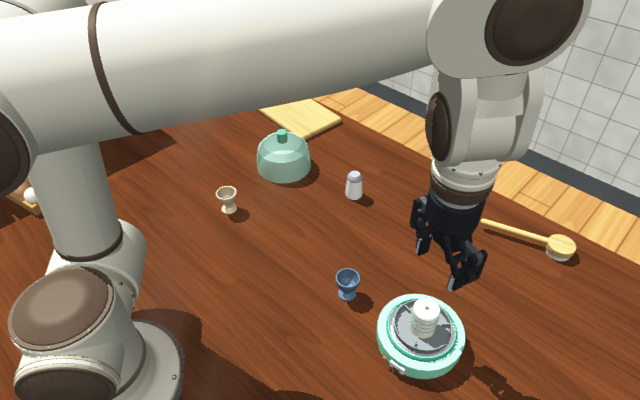

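```bash
python3 -m jog '{"delta_pos":[[0.1,0.3,0],[0.2,0.6,0],[0.27,0.81,0],[0.27,0.81,0],[0.27,0.81,0],[0.27,0.81,0],[0.27,0.81,0],[0.27,0.81,0],[0.27,0.81,0],[0.27,0.81,0]],"turn":[[0,0,0],[0,0,0],[0,0,0],[0,0,0],[0,0,0],[0,0,0],[0,0,0],[0,0,0],[0,0,0],[0,0,0]],"hand":[1,1,1,1,1,1,1,1,1,1]}'
python3 -m jog '{"delta_pos":[[0.27,0.81,0],[0.27,0.81,0],[0.27,0.81,0],[0.27,0.81,0],[0.2,0.6,0],[0.1,0.3,0],[0,0,0],[0,0,0],[0,0,0],[0,0,0]],"turn":[[0,0,0],[0,0,0],[0,0,0],[0,0,0],[0,0,0],[0,0,0],[0,0,0],[0,0,0],[0,0,0],[0,0,0]],"hand":[1,1,1,1,1,1,1,1,1,1]}'
python3 - <<'E'
from h import *
c=snap("w19","wrist"); P=wcloud(c)
d=np.hypot(P[...,0]-.6295,P[...,1]-.217)
m=(d<.035)&(np.abs(P[...,2]-.1125)<.003); q=P[m]; print("knob top",m.sum(),q.mean(0),cv2.minEnclosingCircle(q[:,:2].astype(np.float32)),c["pos"])
E
```

```text
time: 36.4
ee_pos: [0.564, 0.0197, 0.1797]
tcp_rot: [180.0, 0.0, 161.3]
wrist_force: [0.6, -0.2, -0.3]
opening: 0.0855
time: 37.4
ee_pos: [0.6329, 0.2232, 0.1801]
tcp_rot: [180.0, 0.0, 161.2]
wrist_force: [-0.0, 0.3, 0.6]
opening: 0.0851
knob top 766 [0.62761749 0.21942026 0.11264317] ((0.6281120777130127, 0.21915899217128754), 0.013483312912285328) [0.6328848  0.2232147  0.18011364]
```

View pics/w19.png

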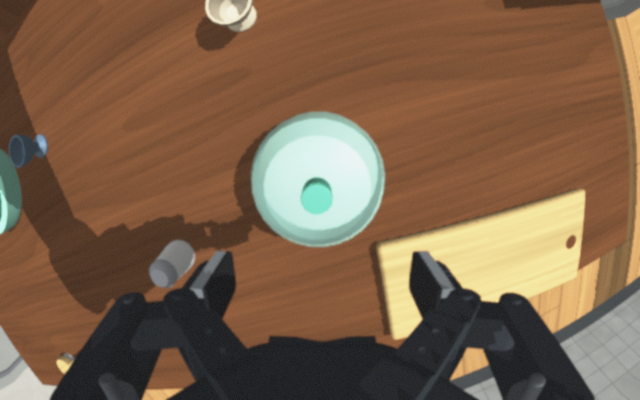

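```bash
python3 -m jog '{"delta_pos":[[-0.09,-0.08,-0.2],[0,0,-0.4],[0,0,-0.4],[0,0,-0.4],[0,0,-0.4],[0,0,-0.3],[0,0,-0.2],[0,0,-0.1],[0,0,0],[0,0,0]],"turn":[[0,0,0],[0,0,0],[0,0,0],[0,0,0],[0,0,0],[0,0,0],[0,0,0],[0,0,0],[0,0,0],[0,0,0]],"hand":[1,1,1,1,1,1,1,1,1,1]}'
python3 - <<'E'
from h import *
c=snap("w20","wrist"); P=wcloud(c)
d=np.hypot(P[...,0]-.6295,P[...,1]-.217)
m=(d<.035)&(np.abs(P[...,2]-.1125)<.003); q=P[m]; print("knob top",m.sum(),q.mean(0),cv2.minEnclosingCircle(q[:,:2].astype(np.float32)),c["pos"])
T=(P-c["pos"])@c["R"]; m=(np.abs(T[...,0])<.03)&(np.abs(T[...,1])<.07)&(np.abs(T[...,1])>.038)&(T[...,2]>-.08)&(T[...,2]<-.03)
print(np.sort(P[...,2][m])[:50:5])
E
```

```text
time: 38.45
ee_pos: [0.6289, 0.2202, 0.0605]
tcp_rot: [180.0, 0.0, 161.3]
wrist_force: [0.9, 0.0, 0.2]
opening: 0.0853
knob top 2187 [0.62697816 0.21964595 0.11262845] ((0.6280999779701233, 0.21919769048690796), 0.013674935325980186) [0.62891547 0.22022781 0.06051943]
[0.10612537 0.10668207 0.10693436 0.10728471 0.10738828 0.10756346
 0.10771905 0.10782318 0.10795069 0.10808641]
```

View pics/w20.png

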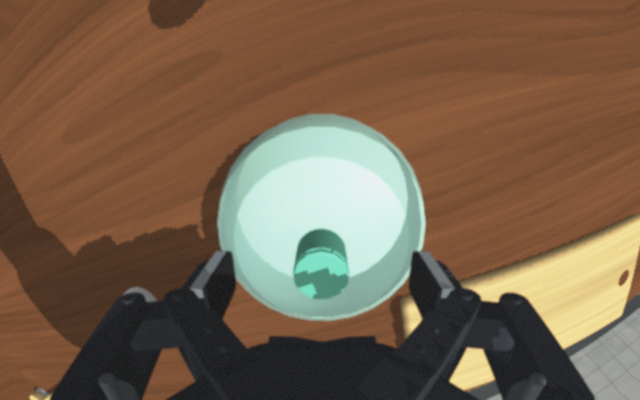

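```bash
python3 -m jog '{"delta_pos":[[0,-0.02,-0.1],[0,0,-0.1],[0,0,0],[0,0,0],[0,0,0],[0,0,0],[0,0,0],[0,0,0],[0,0,0],[0,0,0]],"turn":[[0,0,0],[0,0,0],[0,0,0],[0,0,0],[0,0,0],[0,0,0],[0,0,0],[0,0,0],[0,0,0],[0,0,0]],"hand":[1,1,1,-1,-1,-1,-1,-1,-1,-1]}' 50
python3 -m jog '{"delta_pos":[[0,0,0],[0,0,0],[0,0,0],[0,0,0],[0,0,0],[0,0,0],[0,0,0],[0,0,0],[0,0,0],[0,0,0]],"turn":[[0,0,0],[0,0,0],[0,0,0],[0,0,0],[0,0,0],[0,0,0],[0,0,0],[0,0,0],[0,0,0],[0,0,0]],"hand":[-1,-1,-1,-1,-1,-1,-1,-1,-1,-1]}'
python3 - <<'E'
from h import *
c=snap("w21","wrist")
E
```

```text
time: 39.5
ee_pos: [0.6295, 0.2195, 0.0516]
tcp_rot: [179.9, 0.1, 161.3]
wrist_force: [-0.7, 1.2, 8.2]
opening: 0.0252
time: 40.5
ee_pos: [0.6295, 0.2195, 0.0516]
tcp_rot: [179.9, 0.1, 161.3]
wrist_force: [-0.8, 0.1, 7.8]
opening: 0.0248
```

View pics/w21.png

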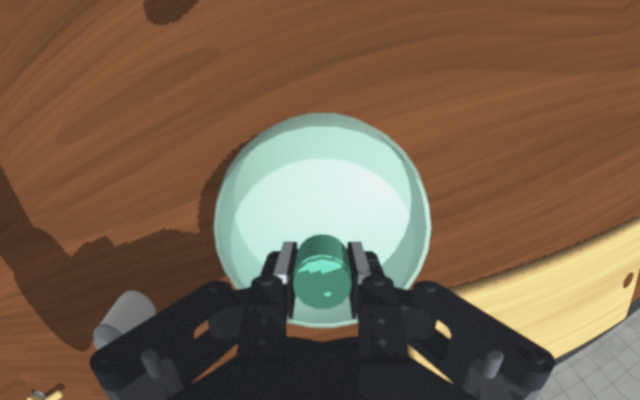

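```bash
python3 -m jog '{"delta_pos":[[0,0,0.1],[0,0,0.2],[0,0,0.4],[0,0,0.5],[0,0,0.5],[0,0,0.5],[0,0,0.5],[0,0,0.4],[0,0,0.2],[0,0,0]],"turn":[[0,0,0],[0,0,0],[0,0,0],[0,0,0],[0,0,0],[0,0,0],[0,0,0],[0,0,0],[0,0,0],[0,0,0]],"hand":[-1,-1,-1,-1,-1,-1,-1,-1,-1,-1]}'
python3 - <<'E'
from h import *
c=snap("w22","wrist"); s=snap("s22","side")
E
```

```text
time: 41.55
ee_pos: [0.629, 0.2192, 0.2161]
tcp_rot: [179.9, 0.1, 161.3]
wrist_force: [-0.6, -0.5, -2.6]
opening: 0.0247
```

View pics/w22.png

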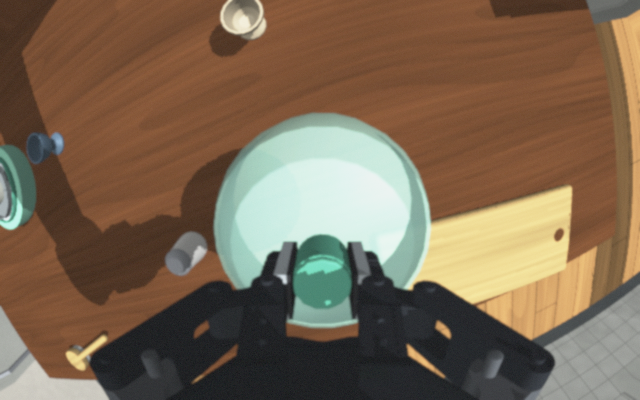

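View pics/s22.png

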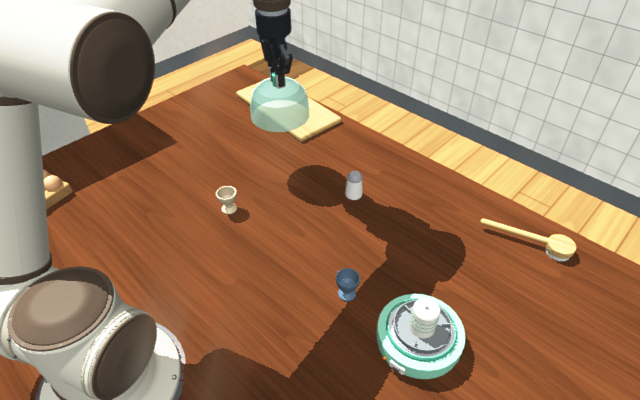

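```bash
python3 -m jog '{"delta_pos":[[-0.07,-0.2,0],[-0.13,-0.4,0],[-0.2,-0.6,0],[-0.23,-0.7,0],[-0.23,-0.7,0],[-0.23,-0.7,0],[-0.23,-0.7,0],[-0.23,-0.7,0],[-0.23,-0.7,0],[-0.23,-0.7,0]],"turn":[[0,0,0],[0,0,0],[0,0,0],[0,0,0],[0,0,0],[0,0,0],[0,0,0],[0,0,0],[0,0,0],[0,0,0]],"hand":[-1,-1,-1,-1,-1,-1,-1,-1,-1,-1]}'
python3 -m jog '{"delta_pos":[[-0.23,-0.7,0],[-0.23,-0.7,0],[-0.23,-0.7,0],[-0.23,-0.7,0],[-0.23,-0.7,0],[-0.2,-0.6,0],[-0.13,-0.4,0],[-0.07,-0.2,0],[0,0,0],[0,0,0]],"turn":[[0,0,0],[0,0,0],[0,0,0],[0,0,0],[0,0,0],[0,0,0],[0,0,0],[0,0,0],[0,0,0],[0,0,0]],"hand":[-1,-1,-1,-1,-1,-1,-1,-1,-1,-1]}'
```

```text
time: 42.65
ee_pos: [0.5264, -0.0876, 0.2137]
tcp_rot: [-180.0, -0.1, 161.3]
wrist_force: [0.8, 0.0, -3.0]
opening: 0.025
time: 43.65
ee_pos: [0.4504, -0.3203, 0.2143]
tcp_rot: [180.0, -0.0, 161.3]
wrist_force: [0.2, -0.5, -1.5]
opening: 0.0245
```

```bash
python3 -m jog '{"delta_pos":[[-0.05,-0.15,0],[-0.08,-0.3,0],[-0.06,-0.19,0],[0,0,0],[0,0,-0.1],[0,0,-0.2],[0,0,-0.3],[0,0,-0.3],[0,0,-0.1],[0,0,0]],"turn":[[0,0,0],[0,0,0],[0,0,0],[0,0,0],[0,0,0],[0,0,0],[0,0,0],[0,0,0],[0,0,0],[0,0,0]],"hand":[-1,-1,-1,-1,-1,-1,-1,-1,-1,-1]}'
python3 -m jog '{"delta_pos":[[0,0,-0.1],[0,0,-0.3],[0,0,-0.3],[0,0,-0.1],[0,0,0],[0,0,0],[0,0,0],[0,0,0],[0,0,0],[0,0,0]],"turn":[[0,0,0],[0,0,0],[0,0,0],[0,0,0],[0,0,0],[0,0,0],[0,0,0],[0,0,0],[0,0,0],[0,0,0]],"hand":[-1,-1,-1,-1,-1,-1,-1,-1,-1,-1]}'
python3 - <<'E'
from h import *
c=snap("w23","wrist"); s=snap("s23","side")
cv2.imwrite("pics/s23z.png",cv2.resize(s["frame"][180:400,300:520,::-1],None,fx=2.5,fy=2.5))
E
```

```text
time: 44.65
ee_pos: [0.4407, -0.3523, 0.1636]
tcp_rot: [180.0, -0.1, 161.3]
wrist_force: [0.1, 0.3, -1.9]
opening: 0.025
time: 45.65
ee_pos: [0.4411, -0.353, 0.1248]
tcp_rot: [-180.0, 0.0, 161.3]
wrist_force: [-0.4, 0.9, -1.5]
opening: 0.025
```

View pics/w23.png

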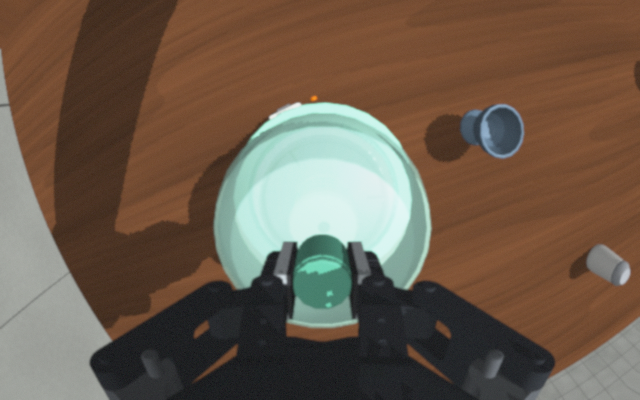

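View pics/s23z.png

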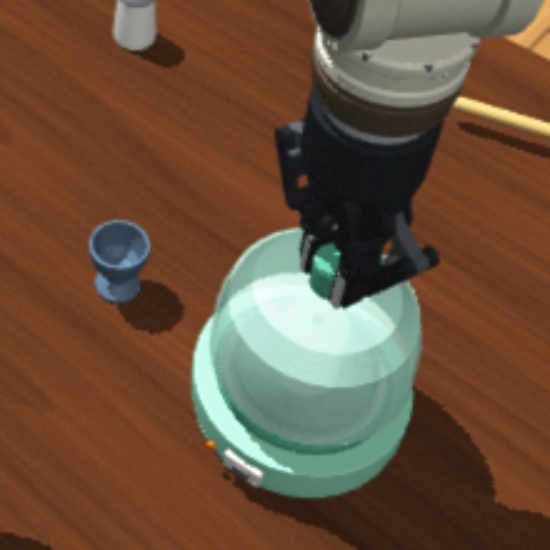

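```bash
python3 -m jog '{"delta_pos":[[0,0,-0.06],[0,0,-0.08],[0,0,-0.08],[0,0,-0.06],[0,0,0],[0,0,0],[0,0,0],[0,0,0],[0,0,0],[0,0,0]],"turn":[[0,0,0],[0,0,0],[0,0,0],[0,0,0],[0,0,0],[0,0,0],[0,0,0],[0,0,0],[0,0,0],[0,0,0]],"hand":[-1,-1,-1,-1,-1,-1,-1,-1,-1,-1]}'
python3 -m jog '{"delta_pos":[[0,0,-0.06],[0,0,-0.06],[0,0,-0.06],[0,0,-0.04],[0,0,0],[0,0,0],[0,0,0],[0,0,0],[0,0,0],[0,0,0]],"turn":[[0,0,0],[0,0,0],[0,0,0],[0,0,0],[0,0,0],[0,0,0],[0,0,0],[0,0,0],[0,0,0],[0,0,0]],"hand":[-1,-1,-1,-1,-1,-1,-1,-1,-1,-1]}'
python3 - <<'E'
from h import *
c=snap("w24","wrist"); s=snap("s24","side")
cv2.imwrite("pics/s24z.png",cv2.resize(s["frame"][180:400,300:520,::-1],None,fx=2.5,fy=2.5))
E
```

```text
time: 46.75
ee_pos: [0.4411, -0.3529, 0.1108]
tcp_rot: [-180.0, 0.0, 161.3]
wrist_force: [0.8, -0.1, -2.2]
opening: 0.0251
time: 47.75
ee_pos: [0.4411, -0.3529, 0.0998]
tcp_rot: [-180.0, 0.0, 161.3]
wrist_force: [-0.8, -0.5, -2.4]
opening: 0.0249
```

View pics/w24.png

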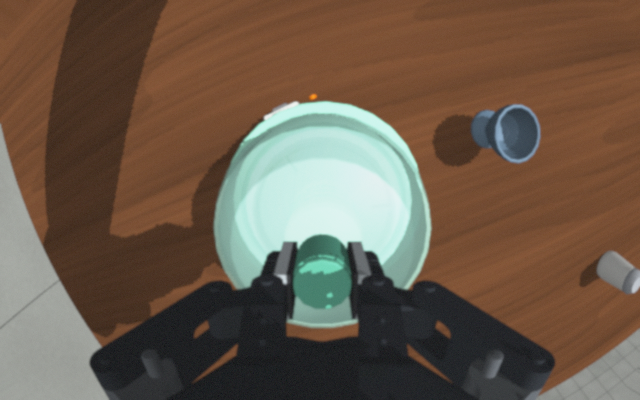

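View pics/s24z.png

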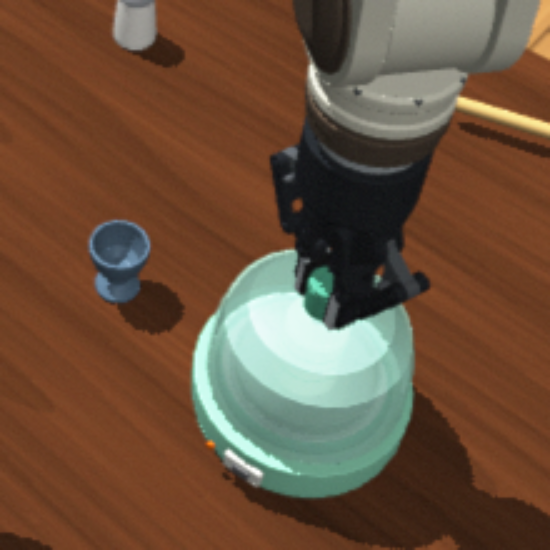

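```bash
python3 -m jog '{"delta_pos":[[0,0,-0.03],[0,0,-0.03],[0,0,-0.01],[0,0,0],[0,0,0],[0,0,0],[0,0,0],[0,0,0],[0,0,0],[0,0,0]],"turn":[[0,0,0],[0,0,0],[0,0,0],[0,0,0],[0,0,0],[0,0,0],[0,0,0],[0,0,0],[0,0,0],[0,0,0]],"hand":[-1,-1,-1,-1,-1,-1,-1,-1,-1,-1]}'
```

```text
time: 48.85
ee_pos: [0.4412, -0.353, 0.0966]
tcp_rot: [-180.0, 0.0, 161.3]
wrist_force: [-1.3, 1.1, 5.9]
opening: 0.0247
```

Contact force appears at exactly the expected height. Releasing and backing off.

```bash
python3 -m jog '{"delta_pos":[[0,0,0],[0,0,0],[0,0,0],[0,0,0],[0,0,0],[0,0,0],[0,0,0],[0,0,0],[0,0,0],[0,0,0]],"turn":[[0,0,0],[0,0,0],[0,0,0],[0,0,0],[0,0,0],[0,0,0],[0,0,0],[0,0,0],[0,0,0],[0,0,0]],"hand":[1,1,1,1,1,1,1,1,1,1]}'
python3 -m jog '{"delta_pos":[[0,0,0.2],[0,0,0.4],[0,0,0.5],[0,0,0.5],[0,0,0.4],[0,0,0.1],[0,0,0],[0,0,0],[0,0,0],[0,0,0]],"turn":[[0,0,0],[0,0,0],[0,0,0],[0,0,0],[0,0,0],[0,0,0],[0,0,0],[0,0,0],[0,0,0],[0,0,0]],"hand":[1,1,1,1,1,1,1,1,1,1]}'
python3 - <<'E'
from h import *
c=snap("w25","wrist"); s=snap("s25","side"); P=wcloud(c)
cv2.imwrite("pics/s25z.png",cv2.resize(s["frame"][180:400,300:520,::-1],None,fx=2.5,fy=2.5))
d=np.hypot(P[...,0]-.441,P[...,1]+.353)
m=(d<.035)&(np.abs(P[...,2]-.158)<.004); q=P[m]; print("knob top",m.sum(),q.mean(0),cv2.minEnclosingCircle(q[:,:2].astype(np.float32)))
S=cloud(s); d=np.hypot(S[...,0]-.441,S[...,1]+.353); k=S[(d<.03)&(S[...,2]>.14)&(S[...,2]<.18)]; print("side knob",k.mean(0),k[:,2].max())
E
```

```text
time: 49.85
ee_pos: [0.4411, -0.3529, 0.0962]
tcp_rot: [-180.0, -0.0, 161.3]
wrist_force: [0.4, -0.1, -0.6]
opening: 0.0854
time: 50.85
ee_pos: [0.4408, -0.3527, 0.2002]
tcp_rot: [180.0, -0.1, 161.3]
wrist_force: [0.4, -0.6, -0.6]
opening: 0.0856
knob top 913 [ 0.4393705  -0.35311023  0.15767307] ((0.43953096866607666, -0.3533136248588562), 0.013325520791113377)
side knob [ 0.43787871 -0.35608615  0.15463427] 0.16089161424549014
```

View pics/w25.png

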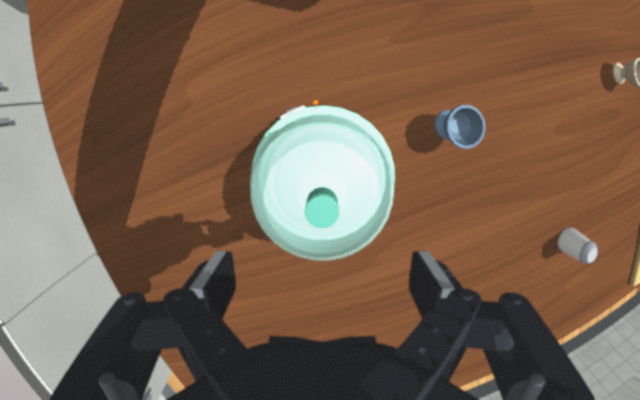

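View pics/s25z.png

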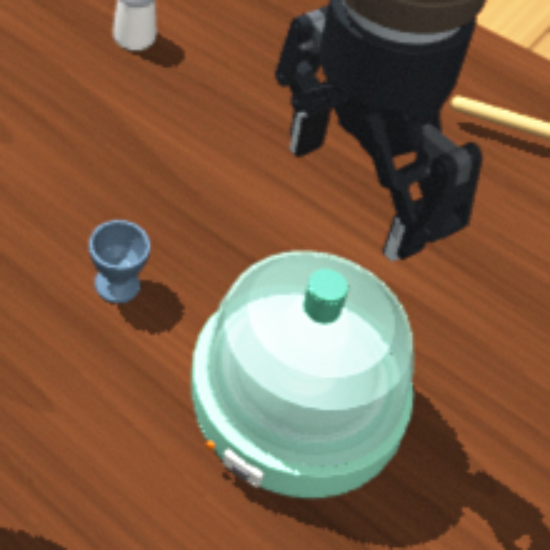

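The lid is fully down. Its knob top reads 157.7 mm against the 158 expected, and it is centred within about 2 mm. Handing in.

```bash
python3 -c "
from workcell import ticket
print(ticket.job_done())"
```

```text
the job is handed in; nothing more can be done
None
```

The egg cooker is assembled on its base in the order asked: rack, pan, cup (mouth down), then lid. Each part was lowered and released, and the job was handed in at about 51 s. No verdict came back.

**Last checks**

| Part | Measured | Expected |
|---|---|---|
| Pan floor height | 51.8 mm, flat | 52 mm |
| Cup top height | 113.5 mm | 114 mm |
| Lid knob top height | 157.7 mm | 158 mm |

- **Rack:** it lay flat in my hand just before placing and looked centred in the collar afterwards. My depth check of its post after release picked up other points, so I have no measured position for it once placed.
- **Centring:** the pan's column and the lid's knob came out within about 2 mm of the base centre, and the cup within about 1 mm of the column. In the last side view the lid's rim sits on the shoulder all round.
- **Bystanders:** my path stayed clear of the egg cups and salt shaker, and they looked unmoved in the pictures. I did not measure them again.

**What failed or disagreed**
- **First grasp missed:** the fingers closed empty just above the rack's post, touching nothing. The wrist and side depth both showed the fingers ending about 35 mm short of the reported tool point when shut, and about 47 mm short when open. I allowed for that in every grasp after.
- **Camera disagreement:** the wrist view put the base centre about 2 mm from where the fixed cameras did, so I used a value in between. In the final check the wrist and side cameras differed by about 3 mm on the knob's position.

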